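# Lock the trolley wheels on their axles with snap rings

## Task

Lift the ring pliers off the hook stand and use them to fit every snap ring that lies on the bench: take it by its two eyes with the plier tips, spread it, lower it flat over the head of a wheel's stub axle onto the hub and let it contract into the groove under the head, one ring to a wheel, any wheel (if there are fewer rings than wheels, one wheel stays bare). Spread the rings with the pliers, not with the fingers. When all the rings are home, hang the pliers back in the hooks as they were and let go; do not knock over the jar.

Things in the scene. Friction and masses are not known exactly. Their poses are not given: they have to be found in the camera images.
- pliers: Ring pliers hanging tips down in the hook stand, 0.3 kg. Origin in the flat steel hanger bar (72 x 24 x 8 mm, long along x) at the pivot; y: the line along which handles and tips open, z up. Above it two black handles, 16 mm wide (x), 10 thick, z 18 to 78 mm, 62 mm over their outsides at z = 50. Squeezing them spreads the tips: 20 N a side at first, 50 N with a ring wide open.
- tip_l (a point): Middle of the left plier tip, a 6 mm square pin 8.5 mm long under a 30 x 12 mm shoulder. At rest at y = 13.5, z = -93 mm in the pliers' frame (pin end at z = -97); the right one mirrors it. Gripped from above at z = 50, squeezing to spread a ring also drives the tips down some 3.5 mm against the hand, letting go lifts them as much.
- jaw_l (a joint): Turn of the left half of the pliers about the bar (the right half does the same): 0 at rest, at most 0.42 rad. Gripped at z = 50: 0.035 at a handle width of 60 mm (tips as far apart as a ring's eyes), 0.11 at 50, 0.20 at 40, 0.30 at 30. Each tip is at y = 13.5 cos q + 93 sin q, z = 13.5 sin q - 93 cos q mm. Read even while held.
- stand: Hook stand, fixed: a 100 x 150 mm steel foot plate and a post 122 mm high carrying two slippery U-shaped hooks 50 mm apart (along its x), between which the jaws hang. Origin at the underside, below the hooks; the post stands 74 mm away at +y. z is up.
- hang (a point): Where the middle of the pliers' hanger bar lies across the two hooks, 130 mm above the bench, long side along the stand's x. The hooks have a flat 36 mm wide and sloping rims up to 12 mm above this point, 30 mm to either side. Axes as the stand's.
- ring_a: Snap ring, steel, 6 mm thick, 90 mm long, 60 g, flat on the bench, same either way up; may be absent. Origin: centre of the round part, mid-thickness; z its axis, x points to the gap with the eyes. At rest: inner radius 24.5, outer 32.5 mm; eyes at x 46, y +17 and -17, each a 15 mm square hole through a 23 mm square lug. Its arms pivot at x -26, y +12 and -12 and spring together.
- ring_a_l (a joint): Turn of the left (+y) arm of ring_a: 0 at rest, at most 0.42 rad as it is spread; its eye moves outwards 72 mm per rad, and 4 mm towards the ring's back at 0.27. Takes 4 N at the eye at first, 13 N at 0.27. Closed on a neck it reads 0 to 0.04. With the pliers: about 0.09 at a handle width of 45 mm, 0.21 at 35, 0.27 at 30, 0.3 at 27.
- ring_a_r (a joint): Turn of the right (-y) arm of ring_a, as ring_a_l.
- ring_b: Another snap ring just like ring_a. May be absent.
- ring_b_l (a joint): Turn of the left (+y) arm of ring_b, as ring_a_l.
- ring_b_r (a joint): Turn of the right (-y) arm of ring_b, as ring_a_l.
- ring_c: Another snap ring just like ring_a. May be absent.
- ring_c_l (a joint): Turn of the left (+y) arm of ring_c, as ring_a_l.
- ring_c_r (a joint): Turn of the right (-y) arm of ring_c, as ring_a_l.
- ring_d: Another snap ring just like ring_a. May be absent.
- ring_d_l (a joint): Turn of the left (+y) arm of ring_d, as ring_a_l.
- ring_d_r (a joint): Turn of the right (-y) arm of ring_d, as ring_a_l.
- wheel_a_seat (a point): Fixed trolley wheel lying flat on an upright axle. Point: on the axis, at the top of the grey hub boss (72 mm across, 50 mm above the bench). Above it the groove, a neck 50 mm across and 10 mm high, then a head 56 mm across, 9 mm thick. Tyre 116 mm across, 36 mm high.
- wheel_b_seat (a point): The same point of another such wheel. To pass a head: both ring arms at 0.25 or more, ring origin 5 to 6 mm off the axis, away from its eyes. Once down on the boss pull the ring back over the axis by its eyes, then let it contract while following the eyes (4 mm on); else it may close off centre.
- wheel_c_seat (a point): The same point of another such wheel.
- wheel_d_seat (a point): The same point of another such wheel.
- jar: Closed jar, 72 mm across and 85 mm high, standing on the bench. A bystander. Origin at its underside, z up.
Not all that is in view belongs to the job. Leave any blue look-alike of the part that bears wheel_b_seat alone. What is shaped like the part that bears wheel_d_seat but yellow is not meant.

How it is judged:
By the outcome, as a careful person would: the job done as asked, in the order asked, and still so for the second after the job is handed in, with the robot touching nothing.
Of ring_a, ring_b, ring_c, ring_d only 3 to 4 are there at a start; the rules pass over those that are not, and their reading is None.
At some moment in a run one of ring_a, ring_b, ring_c, ring_d may be knocked a few centimetres aside while the robot is not near it.
It also fails if it takes over 210 s, if anything falls off the work surface, if the arm or the gripper's body presses on something with over 40 N, if the wrist force passes 120 N, or if a joint passes its speed limit or range.

## Robot

A 7-joint arm with a two-finger parallel gripper is mounted at the origin on the work surface. World frame = base frame: x ahead of the robot, y to its left, z up, the work surface at z = 0. Lengths are in m, angles in rad, forces in N, time in s.
With the tool pointing down it reaches from about 0.425 to 0.925 m from the base axis. Payload 6.8 kg.
Tool frame: the origin (TCP) lies at the very end of the fingers, on their centre line; the grasp point (between the pads) lies bot.tcp_to_grasp behind it (bot.tcp_to_grasp is the distance from the TCP to the grasp point, in m); z points along the fingers, y is the line along which they close (so a half turn about z gives the same grasp; the last joint's range is limited). The gripper opens to 85 mm and grips with 20 to 120 N. Pads are 22 mm wide; open, the fingers measure 114 mm over their backs; the gripper's body (76 mm by 85 mm) begins 54 mm behind the grasp point. The pads swing forward as they close: fully open they stand 13 mm farther back than shut.
Start: joints at [-0.108, 0.477, 0.022, 1.555, -0.011, 1.109, -0.083], TCP at [0.675, 0, 0.208] pointing down, gripper open.
Joint ranges: [-2.96, 2.96], [-0.34, 2.1], [-1.41, 1.46], [0.24, 2.44], [-1.37, 4.51], [0.17, 1.92], [-2.96, 2.96]. Speed limits (rad/s): [2.39, 2.39, 3.14, 3.14, 3.14, 3.14, 3.14].

## Interface

Orientations are given as a unit quaternion [w, x, y, z].
In Python, from station import bot gives the robot as it stands.
- The arm moves only by the tool servo_tool, never from a script. Its argument "motion" is a list that holds one entry, the list of rows, each a list of 7 numbers: the shift along the tool's x, y, z in m, then the turn, a rotation vector about the tool's x, y, z in units of 5 degrees (1.0 is 5 degrees), then the opening, from 0 (shut) to 1 (fully open). A call has 1 to 20 rows; each row is the pose to reach, as a shift and turn from the pose commanded when the call began, along the tool's axes at that moment; what a row does not reach only later rows make up. A row lasts 1/12 s, in which the tool goes at most 41.7 mm and 7.16 degrees, less where a joint would pass 70% of its speed; a pose out of reach is approached as far as the arm can. A call with a gripper value outside its range is refused whole. The fingers move at their own pace and stop on an object; "grip_force" is the grip in N (left out, the last holds). Time passes only in rows, so rows that repeat a pose let the fingers close. It gives the time, the measured TCP pose, the force, the opening and the grip force at its end, in the units of the state.
- bot.get_obs(): the state, without advancing time (a new reading comes with each control period).
- bot.read_camera(name): name is "scene" or "side" or "wrist"; returns a dict with "img" (480x640x3 uint8, red, green, blue), "K" (3x3 intrinsics, pixels), "pose" (4x4, takes a point from camera to world coordinates). Camera axes: x right, y down, z forward; pixel columns grow to the right and rows downward; lengths in m; the calibration is good to about 2 mm. A picture is of the moment at which its call begins. There is no depth.
- bot.hand_in(): hands the job in; it is judged then, once.
The state is a dict: "t": time; "q": joint angles; "joint_vel": joint speeds; "joint_torque": joint torques, N m; "eef_pos": TCP position; "tool_rot": TCP orientation; "contact_force": force on the tool from outside, world axes, zero at the start; "torque": the same for the moment, N m; "gripper_width": opening from 0.0 (shut) to 1.0 (fully open); "grasp_force": force on a finger pad.
Only numpy, scipy, OpenCV 4.12 (cv2) and the standard library are available. Lean on these libraries where they do the work, as an engineer would, in place of code of your own. Each camera call takes 0.05 s, during which the arm holds its last target. There are 200 camera calls.

## Working session

There is one attempt and no reset: what is moved stays moved. The work goes in short steps, Python scripts to look and compute and a tool call to move; the robot and the scene stay as the last step left them, time stands still between calls to the robot, and variables do not carry over. Pictures are saved under pics/ and viewed, at most 14 in all, crops included, and the job is handed in when it is done.

Besides the shell and the picture viewer there is one more tool, called after "Call:" as name(argument=value, ...) on one line, values as JSON. servo_tool: Moves the arm, as the interface text tells. Its arguments: {"type":"object","properties":{"motion":{"type":"array"},"grip_force":{"type":"number"}},"required":["motion"]}

```bash
ls; mkdir -p pics
python3 - <<'E'
from station import bot
import cv2
o=bot.get_obs(); print(o, bot.tcp_to_grasp)
for n in ["scene","side","wrist"]:
    c=bot.read_camera(n); cv2.imwrite(f"pics/{n}0.png",c["img"][:,:,::-1]); print(n,c["K"].tolist(),c["pose"].round(3).tolist())
E
```

```text
pics
{'t': 0.0, 'q': array([-0.10807759,  0.47780395,  0.02233306,  1.55647177, -0.0114819 ,
        1.10934116, -0.0831124 ]), 'joint_vel': array([-0.00020784, -0.00182546,  0.00019879,  0.00172391, -0.00025909,
        0.00041162, -0.00207705]), 'joint_torque': array([-5.45967814e-04, -5.96443820e+01,  1.60769675e+00, -2.81194621e+01,
        1.24063640e-02,  9.39900521e-03,  2.20753498e-05]), 'eef_pos': array([ 6.74338948e-01, -3.70473503e-05,  2.07114508e-01]), 'tool_rot': array([-6.13323981e-04,  7.07106256e-01,  7.07106671e-01, -7.22895105e-04]), 'contact_force': array([ 0.26358812, -0.60500386,  0.63069826]), 'torque': array([0.02287702, 0.01652833, 0.05198375]), 'grasp_force': 0.0, 'gripper_width': 1.0029043557171793} 0.0187
scene [[448.28788496449494, 0.0, 322.01504972225786], [0.0, 448.28788496449494, 242.7797623490409], [0.0, 0.0, 1.0]] [[0.115, 0.802, -0.586, 1.161], [0.993, -0.098, 0.06, 0.016], [-0.009, -0.589, -0.808, 1.064], [0.0, 0.0, 0.0, 1.0]]
side [[446.504493325513, 0.0, 320.30212479880186], [0.0, 446.504493325513, 239.16155373385834], [0.0, 0.0, 1.0]] [[0.725, -0.417, 0.547, -0.14], [-0.688, -0.411, 0.598, -0.57], [-0.024, -0.81, -0.586, 0.742], [0.0, 0.0, 0.0, 1.0]]
wrist [[339.4394846780568, 0.0, 323.2357057189894], [0.0, 339.4394846780568, 238.7846677474641], [0.0, 0.0, 1.0]] [[1.0, 0.001, -0.002, 0.673], [0.0, -0.945, -0.326, 0.084], [-0.002, 0.326, -0.945, 0.373], [0.0, 0.0, 0.0, 1.0]]
```

View pics/scene0.png

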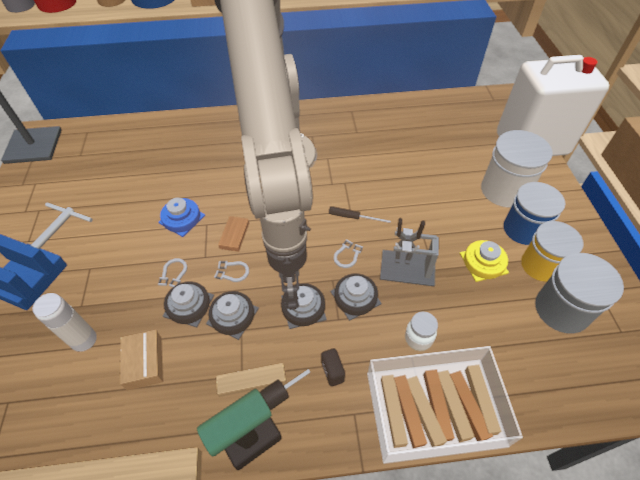

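View pics/side0.png

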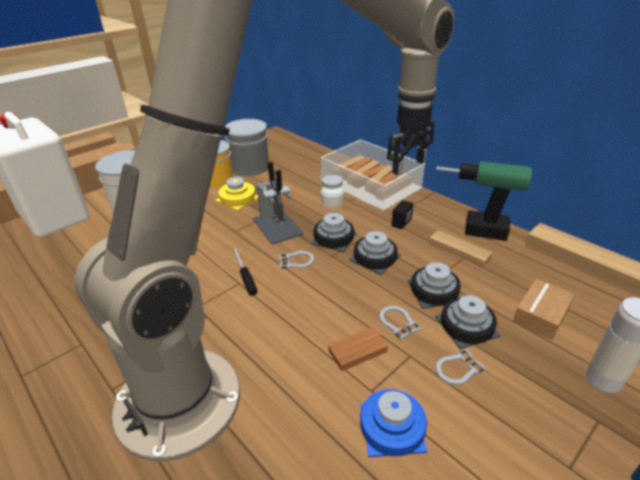

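Scene: four wheels with heads at about (185,296), (231,306), (303,298), (356,289); rings at (173,272), (232,271), (348,253); stand with pliers at (410,250); jar at (422,330). Yellow and blue look-alikes are to be ignored.

```bash
cat > h.py <<'E'
import numpy as np, cv2
from station import bot
def ray(c,uv,z):
    "pixels -> points on plane z"
    uv=np.atleast_2d(np.asarray(uv,float)); d=np.c_[uv,np.ones(len(uv))]@np.linalg.inv(c["K"]).T@c["pose"][:3,:3].T
    o=c["pose"][:3,3]; return o+d*((z-o[2])/d[:,2])[:,None]
def proj(c,P):
    P=np.atleast_2d(P); p=(P-c["pose"][:3,3])@c["pose"][:3,:3]; p=p@c["K"].T; return p[:,:2]/p[:,2:]
E
python3 - <<'E'
from h import *
s=bot.read_camera("scene"); d=bot.read_camera("side")
a=cv2.resize(s["img"][205:345,150:450],(800,373),interpolation=cv2.INTER_CUBIC)
b=cv2.resize(d["img"][150:300,210:360],(600,600),interpolation=cv2.INTER_CUBIC)
cv2.imwrite("pics/a1.png",a[:,:,::-1]); cv2.imwrite("pics/b1.png",b[:,:,::-1])
print("heads",ray(s,[(185,292),(231,300),(303,292),(356,283)],.069).round(3).tolist())
print("rings",ray(s,[(173,270),(235,271),(346,255)],.003).round(3).tolist())
print("side heads",ray(d,[(334,219),(376,239),(437,269),(471,304)],.069).round(3).tolist())
E
```

```text
heads [[0.551, -0.275, 0.069], [0.589, -0.158, 0.069], [0.587, 0.024, 0.069], [0.577, 0.162, 0.069]]
rings [[0.435, -0.332, 0.003], [0.459, -0.159, 0.003], [0.443, 0.158, 0.003]]
side heads [[0.58, 0.159, 0.069], [0.59, 0.016, 0.069], [0.599, -0.163, 0.069], [0.552, -0.281, 0.069]]
```

View pics/a1.png

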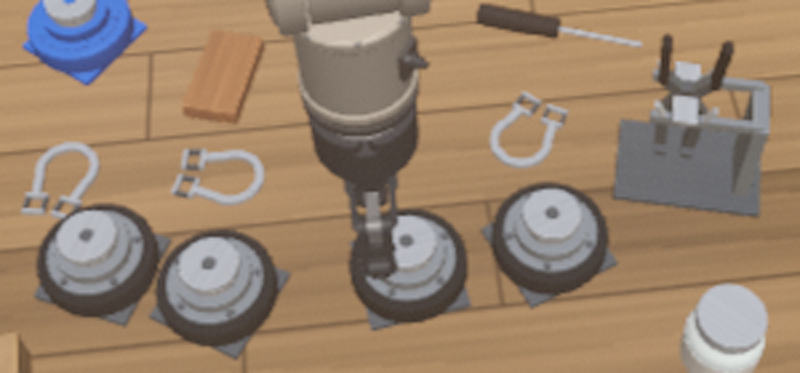

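View pics/b1.png

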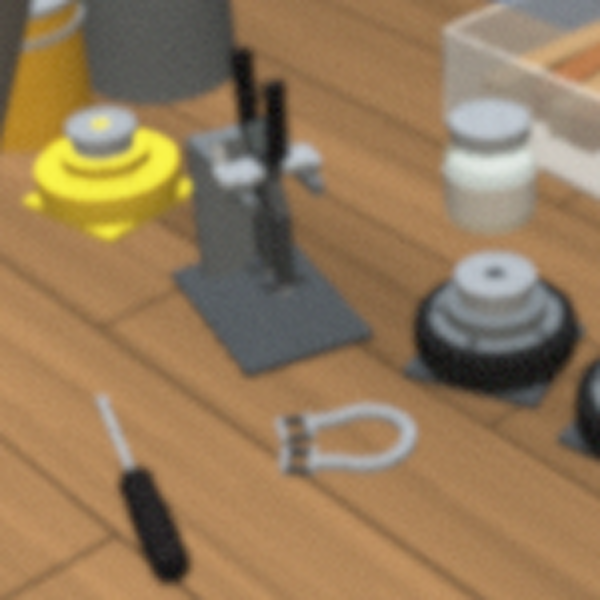

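Crops: pliers hang with handle tops at about scene (400,220) and (423,222), post on the +y side. Rings' eyes: ring1 eyes toward crop bottom (35,203)/(65,207), ring2 toward left (190,158)/(185,187), ring3 toward upper right (528,100)/(556,115). A closer look from the wrist over the stand next.

Run:
```python
from h import *
s=bot.read_camera("scene"); d=bot.read_camera("side")
f=lambda l:np.array(l)/2.6667+[150,205]
g=lambda l:np.array(l)/4+[210,150]
print("handle tops",ray(s,f([(667,42),(727,46)]),.205).round(3).tolist(), ray(d,g([(243,55),(274,90)]),.205).round(3).tolist())
print("foot",ray(s,f([(622,122),(762,137),(757,212),(615,200)]),.003).round(3).tolist(),ray(d,g([(250,370),(370,330),(180,275)]),.003).round(3).tolist())
```

```text
handle tops [[0.495, 0.278, 0.205], [0.506, 0.331, 0.205]] [[0.507, 0.326, 0.205], [0.489, 0.271, 0.205]]
foot [[0.441, 0.267, 0.003], [0.479, 0.412, 0.003], [0.569, 0.382, 0.003], [0.537, 0.241, 0.003]] [[0.445, 0.269, 0.003], [0.537, 0.245, 0.003], [0.484, 0.403, 0.003]]
```

Call:
servo_tool(motion=[[[0.302, -0.176, -0.093, 0, 0, -15.08, 1], [0.302, -0.176, -0.093, 0, 0, -15.08, 1], [0.302, -0.176, -0.093, 0, 0, -15.08, 1], [0.302, -0.176, -0.093, 0, 0, -15.08, 1], [0.302, -0.176, -0.093, 0, 0, -15.08, 1], [0.302, -0.176, -0.093, 0, 0, -15.08, 1], [0.302, -0.176, -0.093, 0, 0, -15.08, 1], [0.302, -0.176, -0.093, 0, 0, -15.08, 1], [0.302, -0.176, -0.093, 0, 0, -15.08, 1], [0.302, -0.176, -0.093, 0, 0, -15.08, 1], [0.302, -0.176, -0.093, 0, 0, -15.08, 1], [0.302, -0.176, -0.093, 0, 0, -15.08, 1], [0.302, -0.176, -0.093, 0, 0, -15.08, 1], [0.302, -0.176, -0.093, 0, 0, -15.08, 1], [0.302, -0.176, -0.093, 0, 0, -15.08, 1]]])

```text
t: 1.6
eef_pos: [0.4992, 0.3015, 0.301]
tool_rot: [-0.0, 0.128, 0.992, -0.0]
contact_force: [-0.1, 0.4, 0.4]
gripper_width: 1.0
grasp_force: 0.0
```

Run:
```python
from h import *
o=bot.get_obs(); print(o["t"],o["eef_pos"],o["tool_rot"],o["q"].round(2))
c=bot.read_camera("wrist"); np.save("w1.npy",c); cv2.imwrite("pics/w1.png",c["img"][:,:,::-1]); print(c["pose"].round(3).tolist())
# wheel heads seen in scene: bright round blobs, measured again without the arm in front
s=bot.read_camera("scene"); cv2.imwrite("pics/s1.png",cv2.resize(s["img"][205:345,150:450],(800,373),interpolation=cv2.INTER_CUBIC)[:,:,::-1])
```

```text
1.6 [0.49924928 0.30150201 0.30097033] [-7.83102606e-05  1.28310337e-01  9.91734056e-01 -1.19744440e-04] [-0.37  0.28 -0.35  1.65  0.1   1.24  0.58]
[[0.254, 0.915, 0.314, 0.416], [0.967, -0.24, -0.083, 0.323], [-0.001, 0.325, -0.946, 0.467], [0.0, 0.0, 0.0, 1.0]]
```

View pics/w1.png

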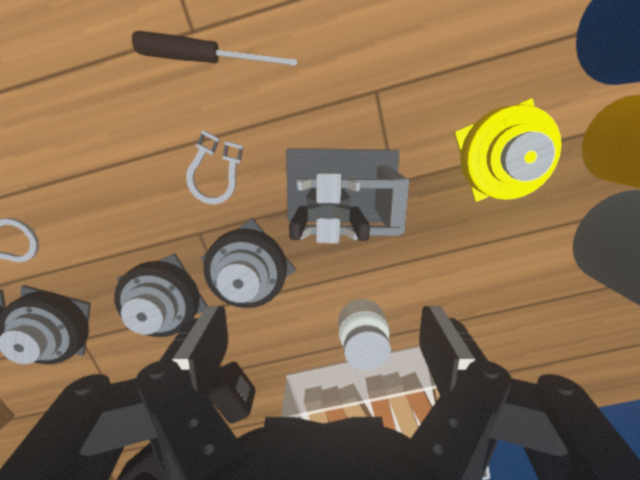

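Wrist view: bar ends bright at (328,187) and (328,232), handles black at (300,225) and (358,225), ring3 with its eyes at (207,142)/(232,152), wheels' heads at (240,282), (141,314), (18,347), jar lid at (367,348).

Run:
```python
from h import *
c=np.load("w1.npy",allow_pickle=True).item(); im=c["img"]
hsv=cv2.cvtColor(im,cv2.COLOR_RGB2HSV)
# bar: bright grey; handles: black
def blobs(m,box,amin=30):
    x0,y0,x1,y1=box; n,l,st,ce=cv2.connectedComponentsWithStats(m[y0:y1,x0:x1].astype(np.uint8))
    return [(st[i][:4]+[x0,y0,0,0],st[i][4],ce[i]+[x0,y0]) for i in range(1,n) if st[i][4]>amin]
bright=(hsv[...,1]<40)&(hsv[...,2]>165)
for b in blobs(bright,(290,160,380,250)): print("bar",b[0],b[1],b[2].round(1),ray(c,[b[2]],.134).round(4).tolist())
dark=(hsv[...,2]<50)
for b in blobs(dark,(285,195,375,250)): print("dark",b[0],b[1],b[2].round(1))
for b in blobs(bright,(180,240,290,310)): print("head",b[0],b[1],b[2].round(1),ray(c,[b[2]],.069).round(4).tolist())
for b in blobs(bright,(100,280,180,340)): print("head",b[0],b[1],b[2].round(1),ray(c,[b[2]],.069).round(4).tolist())
ring=(hsv[...,1]<60)&(hsv[...,2]>130)
for b in blobs(ring,(180,120,250,210)): print("ring",b[0],b[1],b[2].round(1),ray(c,[b[2]],.006).round(4).tolist())
print(proj(c,[[.499,.302,.134],[.495,.278,.205],[.506,.331,.205]]))
a=cv2.resize(im[120:250,180:400],(800,473),interpolation=cv2.INTER_CUBIC); cv2.imwrite("pics/w1c.png",a[:,:,::-1])
```

```text
bar [317 174  24  29] 672 [328.3 187.9] [[0.4769, 0.312, 0.134]]
bar [298 182   5   8] 34 [299.8 185.5] [[0.4675, 0.2855, 0.134]]
bar [317 219  23  24] 531 [327.7 230.4] [[0.5193, 0.3005, 0.134]]
dark [296 207  11  14] 39 [300.8 214.5]
dark [351 208  10   9] 35 [355.6 211.4]
dark [351 215   8  13] 34 [354.2 220.9]
head [217 264  43  38] 1152 [237.7 282.8] [[0.5788, 0.1653, 0.069]]
head [122 299  40  36] 1026 [141.3 316.1] [[0.5928, 0.0233, 0.069]]
ring [201 131  18  11] 82 [209.9 135.8] [[0.3951, 0.1759, 0.006]]
ring [225 141  18   8] 72 [233.5 144.8] [[0.4136, 0.2017, 0.006]]
ring [186 144  55  61] 1012 [210.8 176.9] [[0.4454, 0.1579, 0.006]]
[[324.14712513 211.4540116 ]
 [294.54161478 235.84463663]
 [361.10016065 232.55312498]]
```

View pics/w1c.png

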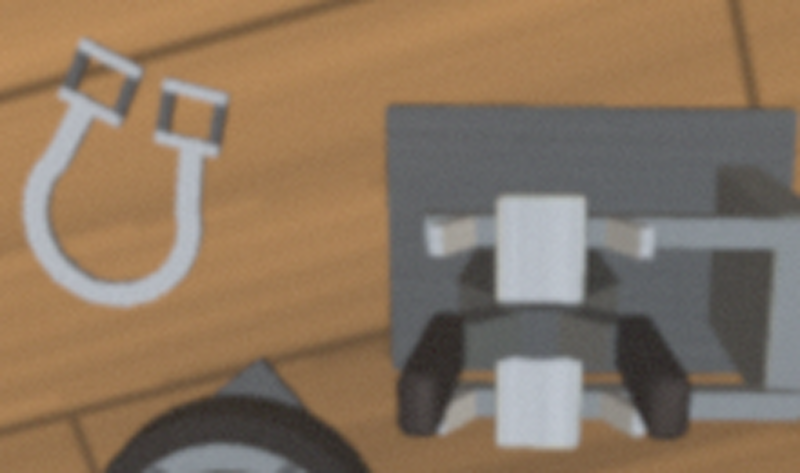

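Run:
```python
from h import *
c=np.load("w1.npy",allow_pickle=True).item()
f=lambda l:np.array(l)/3.636+[180,120]-.3
far=ray(c,f([(538.5,448)]),.134)[0]; near=ray(c,f([(541,196)]),.126)[0]
u=(far-near)[:2]; print(far,near,np.linalg.norm(u),np.degrees(np.arctan2(u[1],u[0])))
u/=np.linalg.norm(u); print("centre",far[:2]-.036*u,near[:2]+.036*u)
H=ray(c,f([(420,408),(667,411)]),.207); print("handles",H,H.mean(0), np.degrees(np.arctan2(*(H[1]-H[0])[[1,0]])))
# side edges of bar at near/far end (z=.134)
E=ray(c,f([(496,300),(585,300),(498,360),(580,360)]),.134); print(E)
foot=ray(c,f([(387,104),(793,108)]),.003);print("foot",foot,np.degrees(np.arctan2(*(foot[1]-foot[0])[[1,0]])))
print("tcp px",proj(c,[[.4992,.3015,.301]]))
```

```text
[0.53258728 0.29714533 0.134     ] [0.46454392 0.31550698 0.126     ] 0.07047730100362579 -15.101680414839459
centre [0.49783054 0.30652452] [0.49930066 0.3061278 ]
handles [[0.4913327  0.2798007  0.207     ]
 [0.50588368 0.3324954  0.207     ]] [0.49860819 0.30614805 0.207     ] 74.56317626051982
[[0.48775356 0.29663718 0.134     ]
 [0.49397002 0.32031792 0.134     ]
 [0.50441166 0.29271941 0.134     ]
 [0.5102324  0.31489535 0.134     ]]
foot [[0.43552891 0.26685045 0.003     ]
 [0.47447003 0.40957676 0.003     ]] 74.73899043345878
tcp px [[323.95461493 288.43414488]]
```

Call:
servo_tool(motion=[[[0.0018, 0.0043, 0, 0, 0, 0.1, 1], [0.0018, 0.0043, 0.03, 0, 0, 0.1, 1], [0.0018, 0.0043, 0.06, 0, 0, 0.1, 1], [0.0018, 0.0043, 0.09, 0, 0, 0.1, 1], [0.0018, 0.0043, 0.12, 0, 0, 0.1, 1], [0.0018, 0.0043, 0.144, 0, 0, 0.1, 1], [0.0018, 0.0043, 0.144, 0, 0, 0.1, 1], [0.0018, 0.0043, 0.144, 0, 0, 0.1, 0.76], [0.0018, 0.0043, 0.144, 0, 0, 0.1, 0.73], [0.0018, 0.0043, 0.144, 0, 0, 0.1, 0.71], [0.0018, 0.0043, 0.144, 0, 0, 0.1, 0.69], [0.0018, 0.0043, 0.144, 0, 0, 0.1, 0.69], [0.0018, 0.0043, 0.144, 0, 0, 0.1, 0.69]]], grip_force=80)

```text
t: 2.78
eef_pos: [0.5007, 0.3085, 0.1612]
tool_rot: [0.003, 0.132, 0.991, 0.002]
contact_force: [0.2, -0.5, 8.5]
gripper_width: 0.695
grasp_force: 13.9
```

Run:
```python
from h import *
o=bot.get_obs(); print(o,bot.tcp_to_grasp)
```

```text
{'t': 2.7833, 'q': array([-0.39667635,  0.40196183, -0.33487905,  1.80380626,  0.15909549,
        0.95476377,  0.50857407]), 'joint_vel': array([-1.93205678e-03,  2.47790213e-05,  7.80066065e-04, -1.07812484e-03,
        1.71943049e-04, -5.62308200e-04,  1.75335756e-03]), 'joint_torque': array([-2.79342028e-02, -4.73126900e+01, -2.56017923e+00, -2.29306233e+01,
        4.93914576e-02, -9.72819747e-02, -2.32170773e-03]), 'eef_pos': array([0.50065386, 0.30853582, 0.16116008]), 'tool_rot': array([0.00267137, 0.13166812, 0.99128729, 0.00242277]), 'contact_force': array([ 0.20070639, -0.49515381,  8.54709422]), 'torque': array([-0.00394058,  0.05695253,  0.02840009]), 'grasp_force': 13.931529968976974, 'gripper_width': 0.6951422908886411} 0.0187
```

Run:
```python
from h import *
c=np.load("w1.npy",allow_pickle=True).item()
f=lambda l:np.array(l)/3.636+[180,120]-.3
e=ray(c,f([(101,82),(191,119)]),.005); m=e.mean(0)[:2]; d=(e[1]-e[0])[:2]; print(e,m,np.linalg.norm(d),np.degrees(np.arctan2(d[1],d[0])))
cen=ray(c,f([(113,219)]),.006)[0]; v=m-cen[:2]; print(cen,np.linalg.norm(v),np.degrees(np.arctan2(v[1],v[0])))
# tool-frame deltas
o=bot.get_obs(); from scipy.spatial.transform import Rotation as R
r=R.from_quat(np.roll(o["tool_rot"],-1)); print("delta",r.inv().apply(np.r_[m,.24]-o["eef_pos"]))
```

```text
[[0.40188394 0.16954708 0.005     ]
 [0.42239049 0.19655301 0.005     ]] [0.41213722 0.18305005] 0.03390927725259828 52.789315986966244
[0.44925023 0.15642988 0.006     ] 0.045672848306813646 144.34914466173615
delta [ 0.05232033 -0.14380458 -0.07987761]
```

Call:
servo_tool(motion=[[[0, 0, -0.01, 0, 0, 0, 0.69], [0, 0, -0.02, 0, 0, 0, 0.69], [0, 0, -0.035, 0, 0, 0, 0.69], [0, 0, -0.05, 0, 0, 0, 0.69], [0, 0, -0.08, 0, 0, 0, 0.69], [0, 0, -0.11, 0, 0, 0, 0.69], [0, 0, -0.135, 0, 0, 0, 0.69], [0, 0, -0.135, 0, 0, 0, 0.69], [0, 0, -0.135, 0, 0, 0, 0.69]]])

```text
t: 3.53
eef_pos: [0.4991, 0.3073, 0.2949]
tool_rot: [0.002, 0.131, 0.991, 0.001]
contact_force: [-0.8, -0.3, -3.1]
gripper_width: 0.689
grasp_force: 11.9
```

Call:
servo_tool(motion=[[[0.0518, -0.1424, 0, 0, 0, 4.34, 0.69], [0.0518, -0.1424, 0, 0, 0, 4.34, 0.69], [0.0518, -0.1424, 0, 0, 0, 4.34, 0.69], [0.0518, -0.1424, 0, 0, 0, 4.34, 0.69], [0.0518, -0.1424, 0.03, 0, 0, 4.34, 0.69], [0.0518, -0.1424, 0.06, 0, 0, 4.34, 0.69], [0.0518, -0.1424, 0.075, 0, 0, 4.34, 0.69], [0.0518, -0.1424, 0.075, 0, 0, 4.34, 0.69], [0.0518, -0.1424, 0.075, 0, 0, 4.34, 0.69], [0.0518, -0.1424, 0.075, 0, 0, 4.34, 0.69]]])

```text
t: 4.37
eef_pos: [0.4116, 0.183, 0.2178]
tool_rot: [0.0, 0.316, 0.949, 0.0]
contact_force: [1.0, 1.3, -3.1]
gripper_width: 0.692
grasp_force: 12.1
```

Run:
```python
from h import *
o=bot.get_obs(); print(o["eef_pos"],o["tool_rot"])
c=bot.read_camera("wrist"); np.save("w2.npy",c); cv2.imwrite("pics/w2.png",c["img"][:,:,::-1])
```

```text
[0.41158966 0.18298394 0.21780724] [1.76017784e-04 3.15573166e-01 9.48901189e-01 2.83715916e-04]
```

View pics/w2.png

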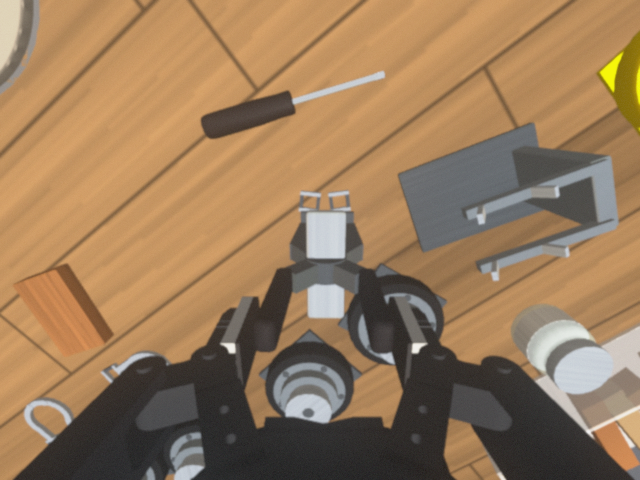

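Wrist view now: the pliers' bar spans (326,210)–(326,317), the ring's two eyes peek out at (310,200) and (340,200) just ahead, as planned.

Run:
```python
from h import *
from scipy.spatial.transform import Rotation as R
c=np.load("w2.npy",allow_pickle=True).item(); im=c["img"]
T=R.from_quat([.31557,.9489,0,0]).as_matrix(); p=np.array([.41159,.18298,.2178])
far=ray(c,[(326,317)],.1908)[0]; near=ray(c,[(326,209.5)],.1828)[0]
print("bar ends in tool",T.T@(far-p),T.T@(near-p))
hsv=cv2.cvtColor(im,cv2.COLOR_RGB2HSV); m=(hsv[...,1]<60)&(hsv[...,2]>130)
ys,xs=np.nonzero(m[185:209,290:360]); print("eyes box",xs.min()+290,xs.max()+290,ys.min()+185)
for u in [xs.min()+290,xs.max()+290]: print(T.T@(ray(c,[(u,ys.min()+185)],.006)[0]-p))
for r in range(186,210,1): print(r,"".join("#" if v else "." for v in m[r,294:358]))
```

```text
bar ends in tool [-0.03500771  0.00080176  0.027     ] [0.03510574 0.00064917 0.035     ]
eyes box 299 350 190
[ 0.01324361 -0.0281754   0.2118    ]
[0.01326592 0.02902728 0.2118    ]
186 ................................................................
187 ................................................................
188 ................................................................
189 ................................................................
190 ...................................................###..........
191 .......########............................############.........
192 ......####################..........###################.........
193 ......#####################.......#####################.........
194 ......#####################.......#####################.........
195 ......#####################.......###############..##.#.........
196 ......#..#....#############........#######......................
197 ......#................###.........###..........................
198 ......#................#...........#............................
199 ......#.........................................................
200 .........................#......................................
201 .........................#......................................
202 ......................................#................#........
203 ......................................#................#........
204 .......................................................#........
205 ........#.......................................................
206 ......................#.............#...............#..#........
207 .....########..........................#......###########.......
208 .....##############..#.................##################.......
209 .....##################.............#####################.......
```

Call:
servo_tool(motion=[[[0.0015, -0.0003, 0.02, 0, 0, 0, 0.69], [0.0015, -0.0003, 0.045, 0, 0, 0, 0.69], [0.0015, -0.0003, 0.065, 0, 0, 0, 0.69], [0.0015, -0.0003, 0.078, 0, 0, 0, 0.69], [0.0015, -0.0003, 0.083, 0, 0, 0, 0.69], [0.0015, -0.0003, 0.086, 0, 0, 0, 0.69], [0.0015, -0.0003, 0.087, 0, 0, 0, 0.69], [0.0015, -0.0003, 0.087, 0, 0, 0, 0.69]]])

```text
t: 5.08
eef_pos: [0.4107, 0.1838, 0.131]
tool_rot: [0.001, 0.316, 0.949, 0.001]
contact_force: [0.2, 0.6, -2.3]
gripper_width: 0.689
grasp_force: 12.1
```

Call:
servo_tool(motion=[[[0, 0, 0.002, 0, 0, 0, 0.69], [0, 0, 0.002, 0, 0, 0, 0.69], [0, 0, 0.002, 0, 0, 0, 0.69], [0, 0, 0.002, 0, 0, 0, 0.62], [0, 0, 0.001, 0, 0, 0, 0.57], [0, 0, 0.001, 0, 0, 0, 0.53], [0, 0, 0.001, 0, 0, 0, 0.53], [0, 0, 0.001, 0, 0, 0, 0.53]]], grip_force=110)

```text
t: 5.75
eef_pos: [0.4144, 0.1872, 0.1324]
tool_rot: [0.004, 0.315, 0.949, 0.005]
contact_force: [2.6, 4.1, 11.3]
gripper_width: 0.539
grasp_force: 28.2
```

Run:
```python
from h import *
o=bot.get_obs(); print(o["eef_pos"],o["tool_rot"])
c=bot.read_camera("side"); a=cv2.resize(c["img"][170:310,230:380],(642,600),interpolation=cv2.INTER_CUBIC); cv2.imwrite("pics/d2.png",a[:,:,::-1])
```

```text
[0.41442377 0.18719548 0.13244798] [0.00357914 0.31540498 0.94893798 0.0048584 ]
```

View pics/d2.png

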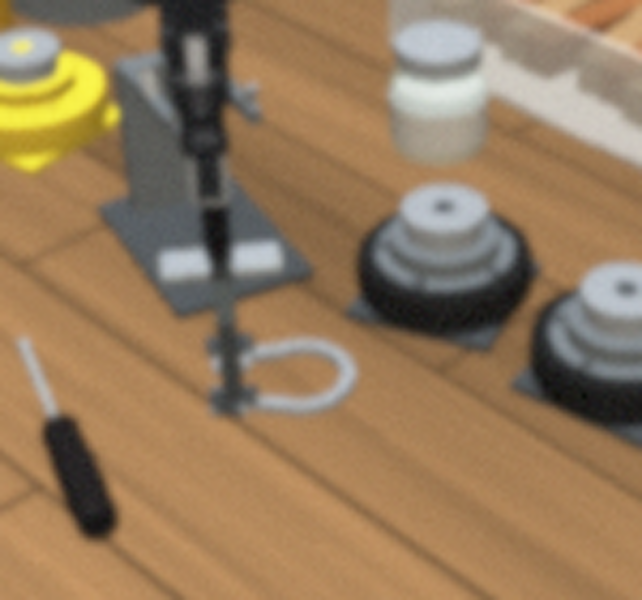

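Side view: tips stand in the two eyes at crop (225,350)/(230,400), ring body flat behind. Spread on and lift.

Call:
servo_tool(motion=[[[0, 0, -0.004, 0, 0, 0, 0.5], [0, 0, -0.005, 0, 0, 0, 0.46], [0, 0, -0.006, 0, 0, 0, 0.42], [0, 0, -0.007, 0, 0, 0, 0.38], [0, 0, -0.007, 0, 0, 0, 0.35], [0, 0, -0.007, 0, 0, 0, 0.325], [0, 0, -0.007, 0, 0, 0, 0.325], [0, 0, -0.007, 0, 0, 0, 0.325]]], grip_force=120)

```text
t: 6.47
eef_pos: [0.4096, 0.1831, 0.1358]
tool_rot: [-0.0, 0.316, 0.949, -0.0]
contact_force: [-0.0, -0.6, -3.7]
gripper_width: 0.329
grasp_force: 33.3
```

Call:
servo_tool(motion=[[[0, 0, -0.01, 0, 0, 0, 0.325], [0, 0, -0.03, 0, 0, 0, 0.325], [0, 0, -0.05, 0, 0, 0, 0.325], [0, 0, -0.07, 0, 0, 0, 0.325], [0, 0, -0.09, 0, 0, 0, 0.325], [0, 0, -0.105, 0, 0, 0, 0.325], [0, 0, -0.11, 0, 0, 0, 0.325], [0, 0, -0.11, 0, 0, 0, 0.325]]])

```text
t: 7.13
eef_pos: [0.4106, 0.1838, 0.2477]
tool_rot: [0.001, 0.316, 0.949, 0.001]
contact_force: [0.8, 0.2, -4.2]
gripper_width: 0.335
grasp_force: 33.2
```

Run:
```python
from h import *
o=bot.get_obs(); print(o["eef_pos"],o["tool_rot"],o["gripper_width"])
c=bot.read_camera("side"); a=c["img"][120:270,230:380]; w=bot.read_camera("wrist"); np.save("w3.npy",w); s=bot.read_camera("scene")
b=w["img"][130:430,200:450]; e=s["img"][180:300,300:420]
f=lambda x:cv2.resize(x,(400,400),interpolation=cv2.INTER_CUBIC)
cv2.imwrite("pics/m3.png",np.hstack([f(a),cv2.resize(b,(333,400))])[:,:,::-1])
```

```text
[0.41059133 0.18377746 0.24769688] [0.0011261  0.31563479 0.94887946 0.00108697] 0.3347840773632712
```

View pics/m3.png

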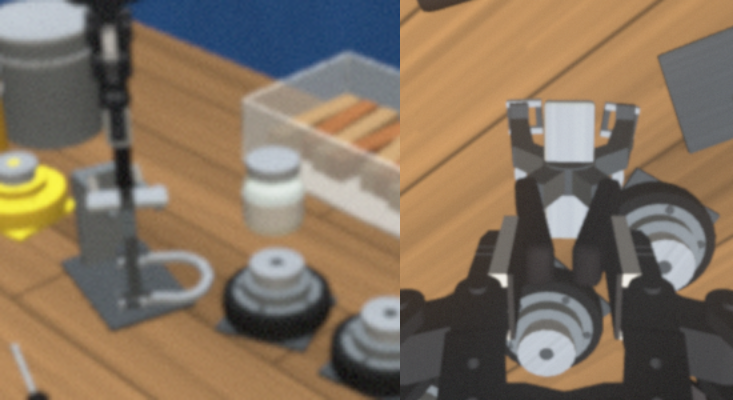

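Montage: the spread ring hangs level from the tips (side crop (130,275), ring to (210,275)); in the wrist view the lugs are at crop (525,115)/(620,118). Two wheel heads visible at (672,265) and (547,354).

```bash
cat >> h.py <<'E'
from scipy.spatial.transform import Rotation as R
def tool():
    o=bot.get_obs(); return R.from_quat(np.roll(o["tool_rot"],-1)),o["eef_pos"]
def heads(c,guess):
    hsv=cv2.cvtColor(c["img"],cv2.COLOR_RGB2HSV); out=[]
    for g in guess:
        u,v=proj(c,[[*g,.069]])[0].round().astype(int)
        if not(25<u<615 and 25<v<455): continue
        m=((hsv[...,1]<45)&(hsv[...,2]>170)).astype(np.uint8)
        _,l,st,ce=cv2.connectedComponentsWithStats(m[v-30:v+30,u-30:u+30])
        if len(st)<2: continue
        k=1+st[1:,4].argmax(); b=(l==k).astype(np.uint8)
        ct=max(cv2.findContours(b,cv2.RETR_EXTERNAL,cv2.CHAIN_APPROX_NONE)[0],key=len)
        P=ray(c,ct[:,0]+[u-30.,v-30.],.069)[:,:2]
        (x,y),r=cv2.minEnclosingCircle((P*1000).astype(np.float32)); out.append((np.round([x,y],1),round(r,1),np.round(P.mean(0)*1000,1)))
    return out
E
python3 - <<'E'
from h import *
G=[(.551,-.278),(.59,-.16),(.59,.02),(.579,.163)]
for n in ["w1","w3"]:
    c=np.load(n+".npy",allow_pickle=True).item(); print(n,heads(c,G))
for n in ["scene","side"]:
    print(n,heads(bot.read_camera(n),G))
c=np.load("w3.npy",allow_pickle=True).item(); r,p=tool()
uv=[(200+(a-400)*.75,130+b*.75) for a,b in [(508,103),(541,101),(602,104),(638,106),(569,101),(568,237)]]
print(r.inv().apply(ray(c,uv[:4],.1177)-p).round(4)); print(r.inv().apply(ray(c,uv[4:],.206)-p).round(4))
E
```

```text
w1 [(array([593.6,  23. ]), 27.5, array([593.2,  23.1])), (array([579.7, 165. ]), 27.3, array([579.3, 165.3]))]
w3 [(array([593.6,  23. ]), 27.7, array([593.5,  23.3])), (array([579.4, 167.8]), 26.7, array([580.1, 175.6]))]
scene [(array([ 552.7, -282.3]), 28.3, array([ 553.2, -282.1])), (array([ 597.8, -165.1]), 28.9, array([ 597.7, -165. ])), (array([594.8,  20.7]), 28.8, array([595.6,  21.3])), (array([580.3, 163.8]), 28.8, array([582.1, 162.8]))]
side [(array([ 553.9, -281.6]), 27.4, array([ 553.7, -281.8])), (array([ 598.5, -164.6]), 27.7, array([ 598.8, -164.7])), (array([596.9,  22.6]), 27.6, array([597.4,  22. ])), (array([694.6, 240.3]), 66.9, array([701.7, 241.8]))]
[[ 0.0131 -0.0375  0.1274]
 [ 0.0145 -0.0155  0.1273]
 [ 0.0125  0.0252  0.1272]
 [ 0.0111  0.0493  0.1272]]
[[ 0.0357  0.002   0.039 ]
 [-0.0364  0.0018  0.0389]]
```

Run:
```python
from h import *
c=np.load("w3.npy",allow_pickle=True).item()
g=cv2.cvtColor(c["img"],cv2.COLOR_RGB2GRAY); hsv=cv2.cvtColor(c["img"],cv2.COLOR_RGB2HSV)
for r in range(201,246): print(r,"".join("#" if s<50 and v>150 else "+" if s<50 and v>95 else "o" if s<70 else "." for s,v in zip(hsv[r,275:385,1],hsv[r,275:385,2])))
```

```text
201 ..............................................................................................................
202 ..............................................................................................................
203 ..............................................................................................................
204 ..................ooo++++oo+oo................................................................................
205 ......o#++++++++++++++#########.....ooooooooooooooooooooooooooooooo...........................................
206 .....#######+++++++++##########...o++#++#++++++++++++++++++++++++++++o........................................
207 ....o###+++++++++++++##########o..#####################################........++++++oo.......................
208 ....o##++++++++++o+++##########o.o#####################################........#######+++ooooooo..............
209 .....##++++++++++++++##########o.######################################o......o########++++o+ooo+ooo+o........
210 .....##+++++++++++++++##o##++++..############################
[... 3374 characters left out ...]
..........
240 .........ooooooooooooooooooooooo++#####################################o...ooooooooooooooooooooooooo..........
241 .........+++o+oooooooooooooooooo++#####################################+oooooooooooooooooooooo+ooo+...........
242 .........o+++++ooooooooooooooooo++####################################++oooooooooooooooooooo++++ooo...........
243 .........o++++++++ooooooooooooooo+####################################+oooooooooooooooooo+++++++oo............
244 .........o+++++++++++oooooooooooo+####################################+ooooooooooooooo+++++++++++o............
245 .........o+++++++++++++oooooooooo+####################################+oooooooooooooo+++++++++++oo............
```

Call:
servo_tool(motion=[[[0, 0, 0, 0.4, 0, 0, 0.31], [0, 0, 0, 0.4, 0, 0, 0.29], [0, 0, 0, 0.4, 0, 0, 0.27], [0, 0, 0, 0.4, 0, 0, 0.26], [0, 0, 0, 0.4, 0, 0, 0.26], [0, 0, 0, 0.4, 0, 0, 0.26]]])

```text
t: 7.88
eef_pos: [0.4097, 0.1831, 0.246]
tool_rot: [-0.006, 0.316, 0.949, -0.016]
contact_force: [0.1, -0.0, -2.8]
gripper_width: 0.266
grasp_force: 36.1
```

```bash
cat >> h.py <<'E'
def lugs(c,off=.1325,show=False):
    "lug outlines in the tool frame; off: ring top below TCP"
    r,p=tool(); hsv=cv2.cvtColor(c["img"],cv2.COLOR_RGB2HSV); s,v=hsv[...,1].astype(int),hsv[...,2]
    if show:
        for k in range(195,240): print(k,"".join("#" if a<50 and b>150 else "+" if a<50 and b>95 else "o" if a<70 else "." for a,b in zip(s[k,260:395],v[k,260:395])))
    return r,p
def px(c,uv,off): r,p=tool(); return r.inv().apply(ray(c,uv,p[2]-off)-p).round(4)
E
python3 - <<'E'
from h import *
o=bot.get_obs(); print(o["eef_pos"],o["tool_rot"],o["gripper_width"])
c=bot.read_camera("wrist"); np.save("w4.npy",c); lugs(c,show=True)
E
```

```text
[0.40973645 0.18308413 0.24598263] [-0.0055234   0.3157156   0.94869443 -0.01649365] 0.26574776507919895
195 .......................................................................................................................................
196 .......................................................................................................................................
197 .......................................................................................................................................
198 .......................................................................................................................................
199 .......................................................................................................................................
200 .......................................................................................................................................
201 .......................................................................................................................................
202 ...........
[... 4604 characters left out ...]

235 ......................oooooooooooooooo...........######################################.............oooooooooooooooooooo...............
236 ......................ooooooooooooooooo..........#####################################o............oooooooooooooooooooo................
237 ......................oooooooooooooooooo.........#####################################o............oooooooooooooooooooo................
238 ......................ooooooooooooooooooo........#####################################o...........oooooooooooooooooooooo...............
239 ......................oooooooooooooooooooooo.....#####################################o........oooooooooooooooooooooooo................
```

Call:
servo_tool(motion=[[[0, 0, 0, 0, 0, 0, 0.25], [0, 0, 0, 0, 0, 0, 0.24], [0, 0, 0, 0, 0, 0, 0.23], [0, 0, 0, 0, 0, 0, 0.225], [0, 0, 0, 0, 0, 0, 0.225]]])

```text
t: 8.35
eef_pos: [0.4099, 0.1833, 0.2461]
tool_rot: [-0.005, 0.316, 0.949, -0.016]
contact_force: [-0.2, 0.5, -2.6]
gripper_width: 0.233
grasp_force: 37.4
```

```bash
cat >> h.py <<'E'
def lugmeas(c,off=.131,uc=327,v0=200,v1=216):
    "outer lug edge: leftmost/rightmost/top of grey pixels on each side of the bar -> tool frame"
    hsv=cv2.cvtColor(c["img"],cv2.COLOR_RGB2HSV); m=((hsv[...,1]<50)&(hsv[...,2]>95))[v0:v1]
    cols=np.nonzero(m.sum(0)>=3)[0]; L=cols[(cols<uc)&(cols>uc-70)]; Rr=cols[(cols>uc)&(cols<uc+70)]
    run=lambda a:np.split(a,np.nonzero(np.diff(a)>2)[0]+1)
    l=run(L)[0]; r=run(Rr)[-1]; b=run(cols[(cols>uc-25)&(cols<uc+25)])
    out=[]
    for k in (l,r):
        top=v0+np.median([np.nonzero(m[:,j])[0].min() for j in k if m[:,j].any()])
        out+= [(k[0],top),(k[-1]+1,top)]
    P=px(c,out,off); cen=(P[::2]+P[1::2])/2
    print("px",out,"lug centre y",cen[:,1],"outer x",cen[:,0],"mid",cen.mean(0),"arm",((cen[1,1]-cen[0,1])/2-.017)/.072)
E
python3 - <<'E'
from h import *
print(bot.get_obs()["eef_pos"],bot.get_obs()["gripper_width"])
c=bot.read_camera("wrist"); lugmeas(c)
r,p=tool(); print(r.as_matrix().round(3).tolist())
w4=np.load("w4.npy",allow_pickle=True).item(); print(px(w4,[(276,206),(303,205),(358.5,209),(385,211)],.131))
E
```

```text
[0.40990347 0.18331584 0.24614851] 0.23261431099351398
px [(np.int64(275), np.float64(205.0)), (np.int64(302), np.float64(205.0)), (np.int64(362), np.float64(210.0)), (np.int64(389), np.float64(210.0))] lug centre y [-0.03235  0.0456 ] outer x [0.0149 0.011 ] mid [0.01295  0.006625 0.13085 ] arm 0.3052083333333333
[[-0.801, 0.599, -0.021], [0.599, 0.8, -0.028], [-0.0, -0.035, -0.999]]
[[ 0.0139 -0.0439  0.1326]
 [ 0.015  -0.0195  0.1318]
 [ 0.0118  0.0302  0.13  ]
 [ 0.0102  0.0538  0.1292]]
```

Call:
servo_tool(motion=[[[-0.011, 0.009, -0.0003, 0, 0, 0, 0.225], [-0.026, 0.02, -0.0007, 0, 0, 0, 0.225], [-0.041, 0.032, -0.001, 0, 0, 0, 0.225], [-0.056, 0.043, -0.0015, 0, 0, 0, 0.225], [-0.071, 0.055, -0.002, 0, 0, 0, 0.225], [-0.086, 0.066, -0.0025, 0, 0, 0, 0.225], [-0.1, 0.077, -0.003, 0, 0, 0, 0.225], [-0.1123, 0.0868, -0.003, 0, 0, 0, 0.225], [-0.1123, 0.0868, -0.003, 0, 0, 0, 0.225], [-0.1123, 0.0868, -0.003, 0, 0, 0, 0.225]]])

```text
t: 9.23
eef_pos: [0.5522, 0.1853, 0.2455]
tool_rot: [-0.006, 0.316, 0.949, -0.017]
contact_force: [-1.8, -0.1, -4.5]
gripper_width: 0.235
grasp_force: 37.4
```

Run:
```python
from h import *
o=bot.get_obs();print(o["eef_pos"],o["tool_rot"],o["gripper_width"])
c=bot.read_camera("wrist"); lugmeas(c)
d=bot.read_camera("side"); s=bot.read_camera("scene")
A=np.array([.580,.1648,.069]); u,v=proj(d,[A])[0].astype(int); u2,v2=proj(s,[A])[0].astype(int)
f=lambda x:cv2.resize(x,(400,400),interpolation=cv2.INTER_CUBIC)
cv2.imwrite("pics/m5.png",np.hstack([f(d["img"][v-65:v+35,u-50:u+50]),f(s["img"][v2-65:v2+35,u2-50:u2+50])])[:,:,::-1]); print(u,v,u2,v2)
```

```text
[0.5522035  0.18527967 0.24551942] [-0.0058652   0.31603525  0.94858034 -0.01681263] 0.23486761913446447
px [(np.int64(274), np.float64(200.0)), (np.int64(327), np.float64(200.0)), (np.int64(328), np.float64(202.0)), (np.int64(389), np.float64(202.0))] lug centre y [-0.02115  0.0305 ] outer x [0.01855 0.01715] mid [0.01785  0.004675 0.130925] arm 0.12256944444444445
332 218 357 283
```

View pics/m5.png

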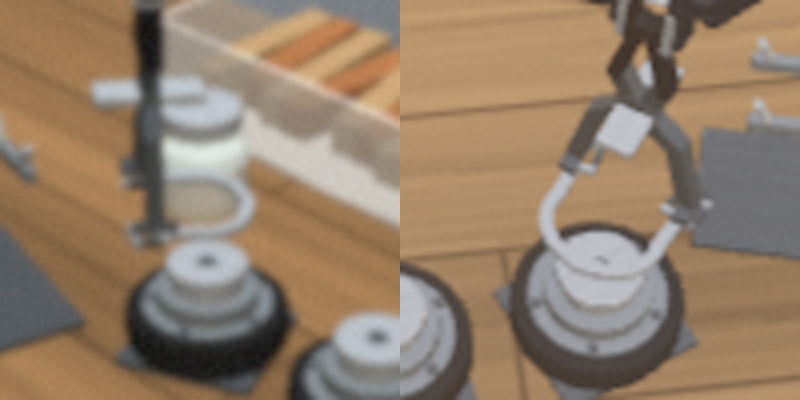

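Montage: the spread ring is held above the head of wheel D; side crop: ring's loop end at (254,207), scene crop: lugs at (580,165)/(690,210), loop bottom about (612,279).

Run:
```python
from h import *
d=bot.read_camera("side"); s=bot.read_camera("scene"); r,p=tool()
for z in (.1085,.1145):
    a=ray(s,np.array([(170,166),(287,212),(140,218),(213,280),(250,270)])/4+[307,218],z); b=ray(d,np.array([(254,207),(195,177),(195,236)])/4+[282,153],z)
    print(z,(a[:,:2]-[.580,.1648]).round(4).tolist(),(b[:,:2]-[.580,.1648]).round(4).tolist())
T=r.as_matrix(); q=np.array([[-.77,.64],[-.64,-.77]])
print("pred back outer", (-.0055*q[0]-.0325*q[0]).round(4))
# image masks of ring at the scene for circle fit: bright pixels near predicted annulus
for n,c in (("scene",s),("side",d)):
    hsv=cv2.cvtColor(c["img"],cv2.COLOR_RGB2HSV); m=(hsv[...,1]<60)&(hsv[...,2]>130)
    for dx in (0,):
        best=[]
        for ph in np.arange(-60,61,10):
            u0=-q[0]*np.cos(np.radians(ph))+q[1]*np.sin(np.radians(ph))
            C=np.array([.580,.1648])-.0055*q[0]; rad=np.arange(.018,.042,.0005)
            P=np.c_[C+rad[:,None]*u0,np.full(len(rad),.1145)]; uv=proj(c,P).round().astype(int); h=m[uv[:,1],uv[:,0]]
            best.append((ph,"".join("#" if k else "." for k in h)))
        print(n); [print(*k) for k in best]
```

```text
0.1085 [[-0.0506, -0.0138], [-0.0073, 0.054], [-0.014, -0.0385], [0.0359, -0.0003], [0.0316, 0.0234]] [[0.0295, -0.0211], [0.0296, 0.0359], [-0.024, -0.0186]]
0.1145 [[-0.0467, -0.0147], [-0.0036, 0.0527], [-0.0102, -0.0392], [0.0393, -0.0013], [0.0351, 0.0223]] [[0.0224, -0.0278], [0.0225, 0.0286], [-0.0306, -0.0253]]
pred back outer [ 0.0293 -0.0243]
scene
-60 #################################################
-50 #################################################
-40 #################################################
-30 #################################################
-20 #################################################
-10 #################################################
0 #################################################
10 #################################################
20 #################################################
30 #################################################
40 ###################################..............
50 #######...............####################.......
60 ......................#########################..
side
-60 #################################################
-50 #################################################
-40 #################################################
-30 ##############################################...
-20 ############################################.....
-10 ######################################...........
0 ###......###########################.............
10 ###......###########################.............
20 ....############################.................
30 #..#################################.............
40 .....################################............
50 ########################################.........
60 #######################################..........
```

Call:
servo_tool(motion=[[[0, 0.0004, 0.012, 0, 0, 0, 0.225], [0, 0.0009, 0.025, 0, 0, 0, 0.225], [0, 0.0013, 0.037, 0, 0, 0, 0.225], [0, 0.0015, 0.042, 0, 0, 0, 0.225], [0, 0.0017, 0.047, 0, 0, 0, 0.225], [0, 0.0018, 0.05, 0, 0, 0, 0.225], [0, 0.0018, 0.05, 0, 0, 0, 0.225]]])

```text
t: 10.07
eef_pos: [0.5517, 0.1855, 0.1955]
tool_rot: [-0.006, 0.316, 0.949, -0.017]
contact_force: [-0.5, -0.2, -3.0]
gripper_width: 0.236
grasp_force: 37.2
```

Call:
servo_tool(motion=[[[0, 0.0001, 0.003, 0, 0, 0, 0.225], [0, 0.0002, 0.006, 0, 0, 0, 0.225], [0, 0.0003, 0.008, 0, 0, 0, 0.225], [0, 0.0003, 0.01, 0, 0, 0, 0.225], [0, 0.0003, 0.01, 0, 0, 0, 0.225]]])

```text
t: 10.48
eef_pos: [0.5516, 0.1855, 0.1856]
tool_rot: [-0.006, 0.316, 0.949, -0.017]
contact_force: [0.8, -0.2, -3.0]
gripper_width: 0.237
grasp_force: 37.2
```

Run:
```python
from h import *
o=bot.get_obs();print(o["eef_pos"],o["tool_rot"],o["gripper_width"])
d=bot.read_camera("side"); s=bot.read_camera("scene")
u,v,u2,v2=332,218,357,283
f=lambda x:cv2.resize(x,(400,400),interpolation=cv2.INTER_CUBIC)
cv2.imwrite("pics/m6.png",np.hstack([f(d["img"][v-50:v+50,u-50:u+50]),f(s["img"][v2-50:v2+50,u2-50:u2+50])])[:,:,::-1])
```

```text
[0.55159462 0.18547672 0.18564105] [-0.00571933  0.31559844  0.94872787 -0.01674369] 0.2367403028872033
```

View pics/m6.png

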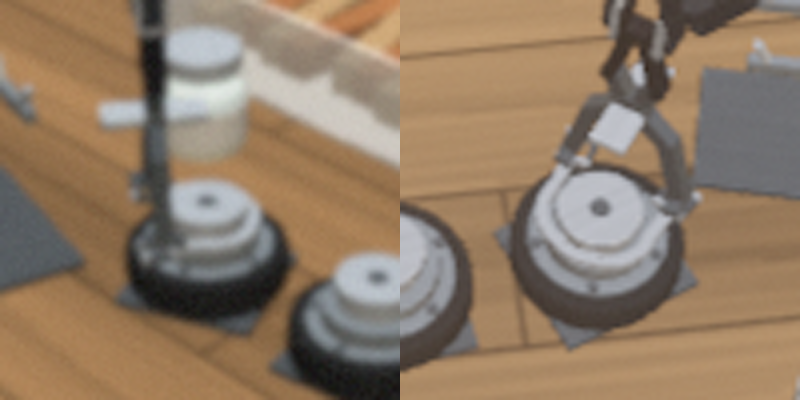

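Ring is below the head all round (side crop (210,245), scene crop ring around neck). Touch down, pull back, and release.

Call:
servo_tool(motion=[[[0, 0, 0.0015, 0, 0, 0, 0.225], [0, 0, 0.0025, 0, 0, 0, 0.225], [0.001, 0, 0.0025, 0, 0, 0, 0.225], [0.002, 0, 0.0025, 0, 0, 0, 0.225], [0.0035, 0, 0.0025, 0, 0, 0, 0.225], [0.005, 0, 0.0025, 0, 0, 0, 0.225], [0.006, 0, 0.0025, 0, 0, 0, 0.225], [0.006, 0, 0.0025, 0, 0, 0, 0.225]]])

```text
t: 11.25
eef_pos: [0.5468, 0.1893, 0.1836]
tool_rot: [-0.005, 0.315, 0.949, -0.017]
contact_force: [-0.2, -0.2, -3.7]
gripper_width: 0.235
grasp_force: 37.3
```

Call:
servo_tool(motion=[[[0, 0, 0.001, 0, 0, 0, 0.225], [0, 0, 0.002, 0, 0, 0, 0.225], [0, 0, 0.003, 0, 0, 0, 0.225], [0, 0, 0.003, 0, 0, 0, 0.225]]])

```text
t: 11.58
eef_pos: [0.547, 0.189, 0.1806]
tool_rot: [-0.005, 0.316, 0.949, -0.017]
contact_force: [-1.5, -0.9, -0.6]
gripper_width: 0.235
grasp_force: 37.4
```

Call:
servo_tool(motion=[[[0.0005, 0, 0.0005, 0, 0, 0, 0.28], [0.001, 0, 0.001, 0, 0, 0, 0.34], [0.002, 0, 0.0015, 0, 0, 0, 0.41], [0.003, 0, 0.002, 0, 0, 0, 0.48], [0.0035, 0, 0.0025, 0, 0, 0, 0.55], [0.004, 0, 0.003, 0, 0, 0, 0.6], [0.004, 0, 0.003, 0, 0, 0, 0.65], [0.004, 0, 0.003, 0, 0, 0, 0.68], [0.004, 0, 0.003, 0, 0, 0, 0.69], [0.004, 0, 0.003, 0, 0, 0, 0.69]]])

```text
t: 12.42
eef_pos: [0.5432, 0.1911, 0.1768]
tool_rot: [-0.006, 0.316, 0.949, -0.017]
contact_force: [1.4, 1.6, -3.0]
gripper_width: 0.694
grasp_force: 11.0
```

Run:
```python
from h import *
o=bot.get_obs();print(o["eef_pos"],o["tool_rot"],o["gripper_width"])
s=bot.read_camera("scene"); c=bot.read_camera("wrist"); np.save("w5.npy",c); np.save("s5.npy",s)
hsv=cv2.cvtColor(s["img"],cv2.COLOR_RGB2HSV)
for k in range(255,310): print(k,"".join("#" if a<50 and b>185 else "+" if a<50 and b>150 else "o" if a<60 and b>90 else "." for a,b in zip(hsv[k,315:400,1],hsv[k,315:400,2])))
```

```text
[0.54321039 0.19105695 0.17678608] [-0.00600261  0.31566618  0.9487001  -0.01693958] 0.6944047091819144
255 .............................................o+oo.oooo.............oooooooooooooooooo
256 ..........................................ooo+##++o.oo.............oooooooooooooooooo
257 ..........................................oo+######+ooo............oooooooooooooooooo
258 .........................................ooo+########+ooo..........oooooooooooooooooo
259 .........................................oo+##########oooo.........oooooooooooooooooo
260 ..........................................+##########+oooo.........oooooooooooooooooo
261 .........................................o+##########ooooo.........oooooooooooooooooo
262 .........................................+##########+oooooo........oooooooooooooooooo
263 ........................................o+#########+o..ooooo......ooooooooooooooooooo
264 ........................................oo+########+....oooo......ooooooooooooooooooo
265 .........................................ooo+#####+......ooo......ooooooooooooooooooo
266 ..
[... 3253 characters left out ...]
..............oo+++++ooooooooooo+++++++o.......oooo...................
303 oo+++o........................oo++++++oooo++++++++++oo.......ooooo...................
304 oo+++o.........................ooo++++oooo++++++++ooo........ooooo...................
305 o+++oo...........................ooo+++ooo++++++ooo.........oooo.....................
306 o+++oo.............................oooooooooooooo...........oo.......................
307 ++++o...................................oooo.........................................
308 o++oo................................................................................
309 oooo.................................................................................
```

Call:
servo_tool(motion=[[[0, -0.0002, -0.006, 0, 0, 0, 0.69], [0, -0.0005, -0.014, 0, 0, 0, 0.69], [0, -0.001, -0.03, 0, 0, 0, 0.69], [0, -0.0018, -0.05, 0, 0, 0, 0.69], [0, -0.0028, -0.08, 0, 0, 0, 0.69], [0, -0.004, -0.11, 0, 0, 0, 0.69], [0, -0.004, -0.11, 0, 0, 0, 0.69]]])

```text
t: 13.1
eef_pos: [0.546, 0.1919, 0.2949]
tool_rot: [-0.002, 0.316, 0.949, -0.014]
contact_force: [1.3, 1.2, -1.3]
gripper_width: 0.689
grasp_force: 12.2
```

Run:
```python
from h import *
o=bot.get_obs();print(o["eef_pos"],o["tool_rot"],o["gripper_width"])
d=bot.read_camera("side"); s=bot.read_camera("scene"); c=bot.read_camera("wrist"); np.save("w6.npy",c)
u,v,u2,v2=332,218,357,283
f=lambda x,w=260:cv2.resize(x,(w,w),interpolation=cv2.INTER_CUBIC)
s2=s["img"][245:325,150:230]
cv2.imwrite("pics/m7.png",np.hstack([f(d["img"][v-30:v+40,u-35:u+35]),f(s["img"][v2-35:v2+35,u2-35:u2+35]),f(c["img"][150:330,230:410])])[:,:,::-1])
```

```text
[0.5460326  0.19186971 0.29485352] [-0.0017905   0.31599434  0.94866068 -0.01368529] 0.688629982352516
```

View pics/m7.png

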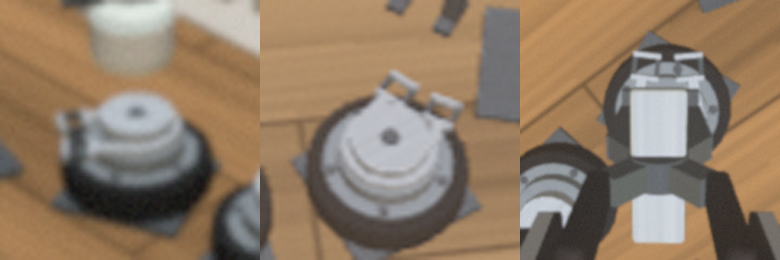

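Ring sits closed in the groove of wheel D (both views); pliers are free. Locate the other two rings again.

```bash
cat >> h.py <<'E'
def rings(c,box,smax=60,vmin=130,z=.006):
    "grey ring blobs in a pixel box: centroid, holes (eyes), in world"
    x0,y0,x1,y1=box; hsv=cv2.cvtColor(c["img"],cv2.COLOR_RGB2HSV)
    m=((hsv[...,1]<smax)&(hsv[...,2]>vmin)).astype(np.uint8)[y0:y1,x0:x1]; k=4
    m=cv2.resize(m*255,None,fx=k,fy=k,interpolation=cv2.INTER_LINEAR); m=(m>110).astype(np.uint8)
    ct,h=cv2.findContours(m,cv2.RETR_CCOMP,cv2.CHAIN_APPROX_NONE)
    tow=lambda q:ray(c,[np.asarray(q)/k+[x0-.375,y0-.375]],z)[0,:2]
    for i,q in enumerate(ct):
        a=cv2.contourArea(q)/k/k
        if a<15: continue
        if h[0][i][3]<0:
            M=cv2.moments(q); print("blob",round(a),"px",(np.array([M["m10"],M["m01"]])/M["m00"]/k+[x0,y0]).round(),"at",tow((M["m10"]/M["m00"],M["m01"]/M["m00"])).round(4))
        else:
            M=cv2.moments(q); print("  hole",round(a),tow((M["m10"]/M["m00"],M["m01"]/M["m00"])).round(4))
E
python3 - <<'E'
from h import *
s=bot.read_camera("scene"); np.save("s6.npy",s)
rings(s,(145,240,275,300),smax=70,vmin=120)
hsv=cv2.cvtColor(s["img"],cv2.COLOR_RGB2HSV)
for k in range(254,292): print(k,"".join("#" if a<60 and b>130 else "." for a,b in zip(hsv[k,150:260,1],hsv[k,150:260,2])))
E
```

```text
blob 112 px [232. 297.] at [ 0.5433 -0.168 ]
blob 323 px [232. 271.] at [ 0.4598 -0.1677]
  hole 20 [ 0.4657 -0.2013]
blob 744 px [181. 284.] at [ 0.4858 -0.307 ]
254 ..............................................................................................................
255 ..............................................................................................................
256 ..............................................................................................................
257 ..............................................................................................................
258 ........................######................................................................................
259 .....................############.............................................................................
260 ...................###############............................................................................
261 ..................#################..................................#########.......#######..................
262 .............
[... 2732 characters left out ...]
..........
286 ....................#####.#####################...............................................................
287 .........................########################.............................................................
288 ........................##########################............................................................
289 .......................############################...........................................................
290 .......................############################...........................................................
291 ......................##############################..........................................................
```

Run:
```python
from h import *
s=np.load("s6.npy",allow_pickle=True).item()
for e in ([(223,265.),(219.3,274.3)],[(163,281),(173,282.)]):
    P=ray(s,e,.005)[:,:2]; d=P[1]-P[0]; m=P.mean(0); print(P.round(4).tolist(),m,np.linalg.norm(d),np.degrees(np.arctan2(d[1],d[0])))
r,p=tool(); T=r.as_matrix(); print("tool y",np.degrees(np.arctan2(T[1,1],T[0,1])))
m=ray(s,[(223,265.),(219.3,274.3)],.005).mean(0); print(r.inv().apply(np.r_[m[:2],.27]-p))
```

```text
[[0.4363, -0.192], [0.4663, -0.2018]] [ 0.45134216 -0.19688805] 0.03154933569833528 -18.10255584175272
[[0.4696, -0.3561], [0.4762, -0.3283]] [ 0.47287969 -0.34220299] 0.02854209341277698 76.64237310080868
tool y 53.18106422726659
[-0.15906044 -0.36380841  0.03010143]
```

```bash
cat >> h.py <<'E'
def plan(xyz,yawy):
    "shift and turn (units of 5 deg) to a straight-down pose with tool y at world angle yawy"
    r,p=tool(); a=np.radians(yawy); y=np.array([np.cos(a),np.sin(a),0]); z=np.array([0,0,-1.]); t=R.from_matrix(np.c_[np.cross(y,z),y,z])
    print("shift",r.inv().apply(np.asarray(xyz)-p).round(4),"turn",(np.degrees((r.inv()*t).as_rotvec())/5).round(2))
E
python3 - <<'E'
from h import *
plan((.4513,-.1969,.255),-18)
E
```

```text
shift [-0.159  -0.3633  0.0451] turn [-0.38  0.26 14.23]
```

Call:
servo_tool(motion=[[[-0.01, -0.023, 0, -0.02, 0.02, 0.9, 0.69], [-0.03, -0.067, 0, -0.07, 0.05, 2.6, 0.69], [-0.05, -0.113, 0, -0.12, 0.08, 4.3, 0.69], [-0.07, -0.16, 0, -0.17, 0.11, 5.9, 0.69], [-0.09, -0.205, 0, -0.21, 0.14, 7.5, 0.69], [-0.11, -0.25, 0.005, -0.26, 0.18, 9.2, 0.69], [-0.13, -0.297, 0.015, -0.31, 0.21, 10.9, 0.69], [-0.147, -0.336, 0.03, -0.35, 0.24, 12.6, 0.69], [-0.159, -0.3633, 0.0451, -0.38, 0.26, 14.23, 0.69], [-0.159, -0.3633, 0.0451, -0.38, 0.26, 14.23, 0.69], [-0.159, -0.3633, 0.0451, -0.38, 0.26, 14.23, 0.69], [-0.159, -0.3633, 0.0451, -0.38, 0.26, 14.23, 0.69]]])

```text
t: 14.3
eef_pos: [0.449, -0.1991, 0.2529]
tool_rot: [-0.002, 0.811, 0.585, -0.001]
contact_force: [0.0, 0.8, -2.7]
gripper_width: 0.689
grasp_force: 12.0
```

Run:
```python
from h import *
o=bot.get_obs();print(o["eef_pos"],o["tool_rot"],o["gripper_width"],o["q"].round(2))
c=bot.read_camera("wrist"); np.save("w7.npy",c)
cv2.imwrite("pics/w7.png",c["img"][:,:,::-1])
```

```text
[ 0.44901177 -0.19909501  0.25285951] [-0.00169373  0.81126181  0.58467996 -0.00086127] 0.6887334613804875 [ 0.15  0.13  0.16  1.94 -0.02  1.09 -0.01]
```

View pics/w7.png

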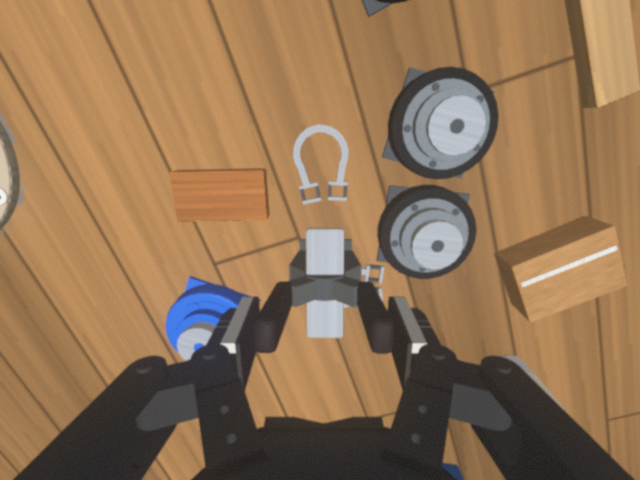

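Wrist view: ring 2 fully visible, eyes at (311,194) and (338,191), loop top at (320,127); a ring-1 lug at (373,273); wheels B/A heads at (457,125)/(437,246).

Run:
```python
from h import *
c=np.load("w7.npy",allow_pickle=True).item()
rings(c,(285,115,360,210),smax=75,vmin=110)
hsv=cv2.cvtColor(c["img"],cv2.COLOR_RGB2HSV)
for k in range(178,206): print(k,"".join("#" if a<75 and b>110 else "." for a,b in zip(hsv[k,285:360,1],hsv[k,285:360,2])))
```

```text
blob 1847 px [322. 167.] at [ 0.4545 -0.1664]
  hole 144 [ 0.4303 -0.192 ]
  hole 132 [ 0.4636 -0.1998]
178 ...............#########...........................########................
179 ................########...........................########................
180 ................#########..........................########................
181 ................#########...................#################..............
182 .................#########.######..........####################............
183 .................################..........####################............
184 .................#################.........####################............
185 ...............###################.........####################............
186 ..............####################..........###............####............
187 ..............#############...##.#..........#.#............#.#.............
188 ..............#########........#.#.........##.#............#.#.............
189 ...............####............#.#.........#.#.............#.#.............
190 ...............##.#............#
[... 543 characters left out ...]
..#............######......####################.............
198 .................#........###########.....####################.............
199 .................####################......###################.............
200 .................###################.......###################.............
201 .................##################........................................
202 .................#############.............................................
203 .................########..................................................
204 ...................#.......................................................
205 ...........................................................................
```

Run:
```python
from h import *
plan((.44695,-.1959,.1305),-13.2)
```

```text
shift [-0.0005 -0.0034  0.123 ] turn [-0.03 -0.02 -0.98]
```

Call:
servo_tool(motion=[[[0.0, -0.0034, 0.01, -0.03, -0.02, -0.98, 0.69], [-0.0002, -0.0034, 0.04, -0.03, -0.02, -0.98, 0.69], [-0.0003, -0.0034, 0.07, -0.03, -0.02, -0.98, 0.69], [-0.0005, -0.0034, 0.095, -0.03, -0.02, -0.98, 0.69], [-0.0005, -0.0034, 0.11, -0.03, -0.02, -0.98, 0.69], [-0.0005, -0.0034, 0.12, -0.03, -0.02, -0.98, 0.69], [-0.0005, -0.0034, 0.123, -0.03, -0.02, -0.98, 0.69], [-0.0005, -0.0034, 0.123, -0.03, -0.02, -0.98, 0.69]]])

```text
t: 15.02
eef_pos: [0.4493, -0.1943, 0.1318]
tool_rot: [0.001, 0.782, 0.623, 0.001]
contact_force: [0.7, 0.7, -2.7]
gripper_width: 0.687
grasp_force: 12.0
```

Run:
```python
from h import *
o=bot.get_obs();print(o["eef_pos"],o["tool_rot"])
c=bot.read_camera("wrist"); np.save("w8.npy",c)
hsv=cv2.cvtColor(c["img"],cv2.COLOR_RGB2HSV)
r,p=tool()
def sh(P): print(proj(c,p+r.apply(P)).round(1).tolist())
sh([[0,.0167,p[2]-.006],[0,-.0167,p[2]-.006]])
for k in range(110,222,2): print(k,"".join("#" if a<75 and b>150 else "+" if a<75 and b>80 else "o" if b<80 else "." for a,b in zip(hsv[k,265:395,1],hsv[k,265:395,2])))
```

```text
[ 0.44933311 -0.19434284  0.1317593 ] [0.00098931 0.78231574 0.62288013 0.00120704]
[[345.0, 221.2], [307.6, 221.2]]
110 ..................................................................................................................................
112 ..................................................................................................................................
114 ..................................................................................................................................
116 ..................................................................................................................................
118 ..................................................................................................................................
120 ..................................................................................................................................
122 ..................................................................................................................................
124 ..................................
[... 5876 characters left out ...]
.........................
212 .........................###########################..............##########################......................................
214 .........................##########################+..............+##########################.....................................
216 .........................#############.........+++++..............++++#......###############......................................
218 ..........................+++++.................++++.............+++++................+++++#......................................
220 ...........................++++.................++++.............+++++................+++++.......................................
```

Run:
```python
from h import *
c=np.load("w8.npy",allow_pickle=True).item(); o=bot.get_obs(); print(o["eef_pos"],o["tool_rot"])
P=px(c,[(324,131.5),(324,141.5),(303.5,211),(344.3,211),(285,170),(363,170)],bot.get_obs()["eef_pos"][2]-.006); print(P.tolist())
```

```text
[ 0.44992048 -0.19479741  0.13261818] [0.00170474 0.78249184 0.62265622 0.00168585]
[[0.0764, -0.0022, 0.1266], [0.0685, -0.0021, 0.1266], [0.0094, -0.0202, 0.1265], [0.0094, 0.0159, 0.1267], [0.0452, -0.0352, 0.1265], [0.0452, 0.0311, 0.1268]]
```

Call:
servo_tool(motion=[[[-0.002, -0.0025, 0, 0, 0, 0, 0.69], [-0.002, -0.0025, 0.001, 0, 0, 0, 0.69], [-0.002, -0.0025, 0.002, 0, 0, 0, 0.69], [-0.002, -0.0025, 0.002, 0, 0, 0, 0.64], [-0.002, -0.0025, 0.0015, 0, 0, 0, 0.58], [-0.002, -0.0025, 0.001, 0, 0, 0, 0.53], [-0.002, -0.0025, 0.001, 0, 0, 0, 0.53], [-0.002, -0.0025, 0.001, 0, 0, 0, 0.53]]])

```text
t: 15.73
eef_pos: [0.4468, -0.1967, 0.1315]
tool_rot: [0.002, 0.783, 0.622, 0.002]
contact_force: [0.3, -0.9, -1.7]
gripper_width: 0.531
grasp_force: 15.7
```

Call:
servo_tool(motion=[[[0, 0, 0, 0, 0, 0, 0.5], [0, 0, -0.0005, 0, 0, 0, 0.46], [0, 0, -0.001, 0, 0, 0, 0.42], [0, 0, -0.001, 0, 0, 0, 0.4], [0, 0, -0.001, 0, 0, 0, 0.4]]])

```text
t: 16.15
eef_pos: [0.4463, -0.1966, 0.1323]
tool_rot: [0.002, 0.783, 0.622, 0.001]
contact_force: [0.8, 0.6, 1.8]
gripper_width: 0.405
grasp_force: 16.5
```

Run:
```python
from h import *
c=bot.read_camera("wrist"); np.save("w9.npy",c)
hsv=cv2.cvtColor(c["img"],cv2.COLOR_RGB2HSV); print(bot.get_obs()["eef_pos"],bot.get_obs()["grasp_force"])
for k in range(124,236,3): print(k,"".join("#" if a<75 and b>150 else "+" if a<75 and b>80 else "o" if b<80 else "." for a,b in zip(hsv[k,260:395,1],hsv[k,260:395,2])))
```

```text
[ 0.44638859 -0.19662073  0.13228734] 16.489612029399723
124 .......................................................................................................................................
127 ................................................................#######................................................................
130 ..................................................#################################....................................................
133 ..............................................#########################################................................................
136 ..........................................##################################################...........................................
139 .......................................#######################...........######################........................................
142 .....................................##################.........................#################......................................
145 ..................................###############..........
[... 3576 characters left out ...]

223 ...................................+++++.......####################################..........++++......................................
226 ...................................+++++......######################################........+++++......................................
229 ...................................#########################################################++++#......................................
232 ..................................+++###########################################################++.....................................
235 ........................++++++++++++++........######################################...........+++++++++++++...........................
```

The ring hasn't spread: the bar moved in the wrist view (rows 210–317 before, 229–339 now), so the pliers have swung in the grip. Quantify it.

Run:
```python
from h import *
from scipy.optimize import least_squares
def fit(name,pos,quat,rows,u=326):
    c=np.load(name+".npy",allow_pickle=True).item(); r=R.from_quat(np.roll(quat,-1)); p=np.array(pos)
    def f(a):
        phi,h=a; M=R.from_euler("y",phi).as_matrix(); g=np.array([0,0,-.0187])
        # pliers frame: x=tool -x? symmetric; z up=-tool z
        pts=[g+M@np.array([.036,0,h+.004]),g+M@np.array([-.036,0,h-.004])]
        q=proj(c,p+r.apply(np.array(pts))); return q[:,1]-rows
    s=least_squares(f,[0,.05]); print(name,"phi deg",np.degrees(s.x[0]).round(2),"bar below grasp",s.x[1].round(4), s.cost)
    M=R.from_euler("y",s.x[0]).as_matrix(); print(" tip mid in tool",(np.array([0,0,-.0187])+M@[0,0,s.x[1]+.093]).round(4))
fit("w2",[.41159,.18298,.2178],[0,.31557,.9489,0],[209.5,317])
fit("w7",[.449,-.1991,.2529],[-.00169,.81126,.58468,-.00086],[228.5,339])
```

```text
w2 phi deg -3.13 bar below grasp 0.058 1.0097419586828951e-26
 tip mid in tool [-0.0082  0.      0.132 ]
w7 phi deg -17.33 bar below grasp 0.0578 2.0194839173657902e-27
 tip mid in tool [-0.0449  0.      0.1252]
```

Call:
servo_tool(motion=[[[0, 0, -0.005, 0, 0, 0, 0.4], [0, 0, -0.015, 0, 0, 0, 0.4], [0, 0, -0.03, 0, 0, 0, 0.4], [0, 0, -0.05, 0, 0, 0, 0.45], [0, 0, -0.07, 0, 0, 0, 0.5], [0, 0, -0.09, 0, 0, 0, 0.55], [0, 0, -0.1, 0, 0, 0, 0.6], [0, 0, -0.1, 0, 0, 0, 0.65], [0, 0, -0.1, 0, 0, 0, 0.69], [0, 0, -0.1, 0, 0, 0, 0.69]]])

```text
t: 17.03
eef_pos: [0.445, -0.1963, 0.231]
tool_rot: [0.001, 0.783, 0.622, 0.001]
contact_force: [0.1, -0.7, -2.8]
gripper_width: 0.69
grasp_force: 11.9
```

Run:
```python
from h import *
plan((.470,.022,.232),90); c=bot.read_camera("wrist"); np.save("w10.npy",c)
hsv=cv2.cvtColor(c["img"],cv2.COLOR_RGB2HSV); b=(hsv[:,:,1]<40)&(hsv[:,:,2]>165)
print([k for k in range(180,360) if b[k,316:336].mean()>.8][::109] , [k for k in range(180,360) if b[k,316:336].mean()>.8][-1])
```

```text
shift [ 0.2183 -0.025  -0.0009] turn [ 2.000e-02  2.000e-02 -2.061e+01]
[227] 333
```

Call:
servo_tool(motion=[[[0.004, 0, 0, 0, 0, -0.4, 0.69], [0.012, -0.001, 0, 0, 0, -1.2, 0.69], [0.024, -0.003, 0, 0, 0, -2.3, 0.69], [0.037, -0.004, 0, 0, 0, -3.5, 0.69], [0.05, -0.006, 0, 0, 0, -4.7, 0.69], [0.063, -0.007, 0, 0, 0, -5.9, 0.69], [0.076, -0.009, 0, 0, 0, -7.1, 0.69], [0.089, -0.01, 0, 0, 0, -8.3, 0.69], [0.102, -0.012, 0, 0, 0, -9.6, 0.69], [0.115, -0.013, 0, 0, 0, -10.8, 0.69], [0.128, -0.015, 0, 0, 0, -12, 0.69], [0.141, -0.016, 0, 0, 0, -13.2, 0.69], [0.154, -0.018, 0, 0, 0, -14.4, 0.69], [0.167, -0.019, 0, 0, 0, -15.6, 0.69], [0.18, -0.021, 0, 0, 0, -16.8, 0.69], [0.193, -0.022, 0, 0, 0, -18, 0.69], [0.204, -0.023, 0, 0, 0, -19.2, 0.69], [0.213, -0.024, 0, 0, 0, -20.1, 0.69], [0.2183, -0.025, 0, 0, 0, -20.6, 0.69], [0.2183, -0.025, 0, 0, 0, -20.6, 0.69]]])

```text
t: 18.75
eef_pos: [0.4702, 0.023, 0.2309]
tool_rot: [0.001, -0.001, 1.0, -0.0]
contact_force: [0.2, -0.7, -3.2]
gripper_width: 0.692
grasp_force: 12.0
```

```bash
cat >> h.py <<'E'
def bar(c):
    hsv=cv2.cvtColor(c["img"],cv2.COLOR_RGB2HSV); b=(hsv[:,:,1]<40)&(hsv[:,:,2]>165)
    k=[k for k in range(180,400) if b[k,318:334].mean()>.8]; print("bar rows",k[0],k[-1])
E
python3 - <<'E'
from h import *
plan((.470,.022,.148),90); c=bot.read_camera("wrist"); np.save("w11.npy",c); bar(c); print(bot.get_obs()["q"].round(2))
for n in ("w2","w6"): bar(np.load(n+".npy",allow_pickle=True).item())
d=bot.read_camera("side"); s=bot.read_camera("scene"); np.save("d11.npy",d)
print(proj(d,[[.47,.022,.232]]),proj(d,[[.51,.022,.10]]))
hsv=cv2.cvtColor(d["img"],cv2.COLOR_RGB2HSV)
for k in range(150,275,3): print(k,"".join("#" if a<75 and b>150 else "+" if a<75 and b>80 else "o" if b<80 else "." for a,b in zip(hsv[k,285:420,1],hsv[k,285:420,2])))
E
```

```text
shift [ 0.0003 -0.001   0.0829] turn [-0.    0.02  0.03]
bar rows 227 339
[-0.02  0.12 -0.18  1.99  0.03  1.03  1.36]
bar rows 212 317
bar rows 206 317
[[341.89795284 200.7608187 ]] [[353.17457415 241.36812301]]
150 .................................oooooooooooooooooooooooooooooooooooooo++++++++++++++++++++++++++++####+++.............................
153 ..................................ooooooooooooooooooooooooooooooooooooooo++++++++++++++++++++++++++++++++++#####++.....................
156 ..................................oooo+++ooooooooooooooooooooooooooooooooooooooo++++ooo++++++++++++++++++++++++++++######+.............
159 ...................................ooooooooooooooooooooooooooooooooooooooooooooooooooo++++++++++++++++++++++++++++++++++++++#####+.....
162 ...................................oooooooooooooooooo+++ooooooooooo..oooooooooooooooo.........+++++++++++++++++++++++++++++++++++++####
165 ....................................++++ooooooooooo+#######+ooooo...+oooooooooooooooo..............#+#####++++++++++++++++++++++++++++#
168 ....................................###++ooo
[... 4291 characters left out ...]

261 ...................................................................++ooooooooooooooooooooooooooooooooooooooooo.........................
264 ..........................................................................ooooooooooooooooooooooooooooooooo............................
267 ................................................................................ooooooooooooooooooooooo................................
270 .......................................................................................+ooooo++++++++................................oo
273 .............................................................................................+++++................................oo+++
```

Call:
servo_tool(motion=[[[0, -0.001, 0.01, 0, 0, 0, 0.69], [0, -0.001, 0.03, 0, 0, 0, 0.69], [0, -0.001, 0.055, 0, 0, 0, 0.69], [0, -0.001, 0.075, 0, 0, 0, 0.69], [0, -0.001, 0.083, 0, 0, 0, 0.69], [-0.003, -0.001, 0.083, 0, 0, 0, 0.69], [-0.009, -0.001, 0.083, 0, 0, 0, 0.69], [-0.016, -0.001, 0.083, 0, 0, 0, 0.69], [-0.022, -0.001, 0.083, 0, 0, 0, 0.69], [-0.027, -0.001, 0.083, 0, 0, 0, 0.69], [-0.032, -0.001, 0.083, 0, 0, 0, 0.69], [-0.036, -0.001, 0.083, 0, 0, 0, 0.69], [-0.036, -0.001, 0.083, 0, 0, 0, 0.69]]])

```text
t: 19.98
eef_pos: [0.5082, 0.0207, 0.1495]
tool_rot: [0.002, 0.001, 1.0, -0.0]
contact_force: [-0.8, 0.6, -2.7]
gripper_width: 0.692
grasp_force: 11.9
```

Run:
```python
from h import *
c=bot.read_camera("wrist"); bar(c)
```

```text
bar rows 220 359
```

Call:
servo_tool(motion=[[[-0.003, 0, 0, 0, 0, 0, 0.69], [-0.006, 0, 0, 0, 0, 0, 0.69], [-0.009, 0, 0, 0, 0, 0, 0.69], [-0.012, 0, 0, 0, 0, 0, 0.69], [-0.014, 0, 0, 0, 0, 0, 0.69], [-0.014, 0, 0, 0, 0, 0, 0.69]]])

```text
t: 20.53
eef_pos: [0.5218, 0.0206, 0.1494]
tool_rot: [0.002, 0.001, 1.0, -0.0]
contact_force: [-1.1, -0.1, -2.5]
gripper_width: 0.69
grasp_force: 11.9
```

Run:
```python
from h import *
c=bot.read_camera("wrist"); bar(c)
```

```text
bar rows 210 346
```

Call:
servo_tool(motion=[[[0.004, 0, 0, 0, 0, 0, 0.69], [0.012, 0, 0, 0, 0, 0, 0.69], [0.022, 0, -0.005, 0, 0, 0, 0.69], [0.032, 0, -0.015, 0, 0, 0, 0.69], [0.036, 0, -0.03, 0, 0, 0, 0.69], [0.036, 0, -0.05, 0, 0, 0, 0.69], [0.036, 0, -0.07, 0, 0, 0, 0.69], [0.036, 0, -0.078, 0, 0, 0, 0.69], [0.036, 0, -0.078, 0, 0, 0, 0.69]]])

```text
t: 21.33
eef_pos: [0.4858, 0.0209, 0.2294]
tool_rot: [0.004, 0.001, 1.0, -0.0]
contact_force: [0.6, -0.6, -2.8]
gripper_width: 0.691
grasp_force: 12.0
```

Run:
```python
from h import *
c=bot.read_camera("wrist"); bar(c); r,p=tool()
d=bot.read_camera("side"); hsv=cv2.cvtColor(d["img"],cv2.COLOR_RGB2HSV)
for P in ([0,0,.0187+.012],[0,.0135,.124],[0,-.0135,.124]): print(proj(d,[p+r.apply(P)]).round(1))
for k in range(195,260,2): print(k,"".join("#" if a<75 and b>150 else "+" if a<75 and b>80 else "o" if b<80 else "." for a,b in zip(hsv[k,300:400,1],hsv[k,300:400,2])))
s=bot.read_camera("scene"); hsv=cv2.cvtColor(s["img"],cv2.COLOR_RGB2HSV)
for P in ([0,0,.0187+.012],[0,.0135,.124],[0,-.0135,.124]): print(proj(s,[p+r.apply(P)]).round(1))
for k in range(205,300,2): print(k,"".join("#" if a<75 and b>150 else "+" if a<75 and b>80 else "o" if b<80 else "." for a,b in zip(hsv[k,270:350,1],hsv[k,270:350,2])))
```

```text
bar rows 212 327
[[346.9 211.7]]
[[342.6 242.2]]
[[350.8 247. ]]
195 .....................+###############+oooooo.......#++oo+++++##################+####################
197 .....................+++#############+oooooo..........ooooo+####################+###################
199 .....................+++#############+oooooo+........oooooo+########################################
201 ......................++#############++oooo+++.......oooooo...######################################
203 ......................################++ooo++++.......ooooo........##############################...
205 ........................##############+++ooo+++++.##++ooooo+#..........######################.....oo
207 ............................########.......oo+++++++.oooooo+###............###############......oooo
209 ..........................................++ooooooooooooo+++++..................######........oooooo
211 ........................................#####+++ooooooo++++..................................ooooooo
213 ............................####################+++ooo+...............................
[... 5857 characters left out ...]
.......+o.++########
285 ........................++++++..+++++++.++........................+o+++#########
287 .....................++++++############++++.++.....................o++##########
289 ..................+++++####################+++.++..............+++o.++###+######
291 ................+++++#########################++oo..........+++++o+o++##++####+#
293 ...............+o++############+++###########++++oo+.........++++.oo+++++++#####
295 ...........++++.++############+++++##############+oo+..........++ooo+++##+++#+##
297 ...........++.+++###############+################++oo+..........+oo..+++##++++##
299 ............+o+++++############################+##+o.............ooooo+++###++++
```

Run:
```python
from h import *
d=bot.read_camera("side"); s=bot.read_camera("scene"); c=bot.read_camera("wrist"); np.save("w12.npy",c); r,p=tool(); print(p)
for h in (.027,.031,.035,.039,.043): print(h,"side",proj(d,p+r.apply([[.036,-.012,h],[-.036,-.012,h],[0,-.012,h]])).round(1).tolist())
for ph in (-8,-4,0,4):
    M=R.from_euler("y",ph,degrees=True).as_matrix(); g=np.array([0,0,-.0187])
    f=lambda L:p+r.apply(g+np.array(L)@M.T)
    for h in (.05,.056):
        print(ph,h,"side bar top edge ends",proj(d,f([[.036,-.012,h-.004],[-.036,-.012,h-.004]])).round(1).tolist(),"scene pin ends",proj(s,f([[-.003,.0135,h+.097],[-.003,-.0135,h+.097]])).round(1).tolist(),"wrist rows",proj(c,f([[.036,0,h+.004],[.036,0,h-.004],[-.036,0,h-.004]]))[:,1].round(1))
hsv=cv2.cvtColor(c["img"],cv2.COLOR_RGB2HSV)
for k in list(range(200,220,2))+list(range(300,345,3)): print(k,"".join("#" if a<40 and b>165 else "+" if a<75 and b>80 else "o" if b<80 else "." for a,b in zip(hsv[k,290:365,1],hsv[k,290:365,2])))
```

```text
[0.48413163 0.02057073 0.22600101]
0.027 side [[339.3, 219.5], [361.3, 207.1], [350.5, 213.2]]
0.031 side [[339.3, 221.0], [361.3, 208.6], [350.5, 214.7]]
0.035 side [[339.3, 222.5], [361.2, 210.1], [350.5, 216.2]]
0.039 side [[339.3, 224.0], [361.2, 211.5], [350.4, 217.6]]
0.043 side [[339.3, 225.5], [361.1, 213.0], [350.4, 219.1]]
-8 0.05 side bar top edge ends [[341.4, 220.1], [363.2, 204.2]] scene pin ends [[303.4, 259.1], [293.1, 260.1]] wrist rows [219.3 221.1 331.7]
-8 0.056 side bar top edge ends [[341.7, 222.2], [363.3, 206.3]] scene pin ends [[303.6, 260.6], [293.2, 261.7]] wrist rows [218.1 219.8 327.5]
-4 0.05 side bar top edge ends [[340.3, 219.9], [362.3, 205.7]] scene pin ends [[303.1, 256.2], [292.8, 257.2]] wrist rows [214.  216.5 325.3]
-4 0.056 side bar top edge ends [[340.5, 222.1], [362.3, 207.9]] scene pin ends [[303.2, 257.6], [293.0, 258.6]] wrist rows [212.2 214.6 320.7]
0 0.05 side bar top edge ends [[339.3, 219.6], [361.3, 207.2]] scene pin ends [[302.8, 253.1], [292.5, 254.1]] wrist rows [208.8 212.1 318.9]
0 0.056 side bar top edge ends [[339.3, 221.9], [
[... 1678 characters left out ...]
##############################################+++++++ooooooo
321 +oooooo++++################################################+++++ooooooo+...
324 ...+ooooooo++++##########################################++++ooooooo+......
327 .......+oooooooo+++##################################+++oooooooo+..........
330 ............+ooooooo++++########################++++ooooooo+...............
333 ...................+oooooo++++++++++++++++++++ooooo++......................
336 .................................++...++...................................
339 ...........................................................................
342 ...........................................................................
```

```bash
cat >> h.py <<'E'
def plan2(xyz,yawy,ty=0,tx=0):
    r,p=tool(); a=np.radians(yawy); y=np.array([np.cos(a),np.sin(a),0]); z=np.array([0,0,-1.]); t=R.from_matrix(np.c_[np.cross(y,z),y,z])*R.from_rotvec(np.radians([tx,ty,0]))
    print("shift",r.inv().apply(np.asarray(xyz)-p).round(4),"turn",(np.degrees((r.inv()*t).as_rotvec())/5).round(2))
E
python3 - <<'E'
from h import *
plan2((.4473,-.1963,.200),-13,ty=3)
E
```

```text
shift [ 0.0367 -0.2169  0.0261] turn [-0.53  0.46 20.58]
```

Call:
servo_tool(motion=[[[0.001, -0.004, 0, 0, 0, 0.4, 0.69], [0.002, -0.012, 0, -0.03, 0.03, 1.2, 0.69], [0.004, -0.024, 0, -0.06, 0.05, 2.3, 0.69], [0.006, -0.037, 0, -0.09, 0.08, 3.5, 0.69], [0.008, -0.05, 0, -0.12, 0.1, 4.7, 0.69], [0.01, -0.063, 0, -0.15, 0.13, 5.9, 0.69], [0.013, -0.076, 0, -0.18, 0.16, 7.1, 0.69], [0.015, -0.089, 0, -0.21, 0.19, 8.3, 0.69], [0.017, -0.102, 0, -0.24, 0.21, 9.6, 0.69], [0.019, -0.115, 0, -0.28, 0.24, 10.8, 0.69], [0.022, -0.128, 0, -0.31, 0.27, 12, 0.69], [0.024, -0.141, 0, -0.34, 0.3, 13.2, 0.69], [0.026, -0.154, 0, -0.37, 0.32, 14.4, 0.69], [0.028, -0.167, 0.002, -0.4, 0.35, 15.6, 0.69], [0.03, -0.18, 0.005, -0.43, 0.38, 16.8, 0.69], [0.033, -0.193, 0.01, -0.46, 0.4, 18, 0.69], [0.035, -0.204, 0.016, -0.49, 0.43, 19.2, 0.69], [0.036, -0.213, 0.022, -0.52, 0.45, 20.1, 0.69], [0.0367, -0.2169, 0.026, -0.53, 0.46, 20.58, 0.69], [0.0367, -0.2169, 0.026, -0.53, 0.46, 20.58, 0.69]]])

```text
t: 23.3
eef_pos: [0.4468, -0.1971, 0.1996]
tool_rot: [-0.017, 0.783, 0.621, 0.02]
contact_force: [-0.2, -0.6, -3.1]
gripper_width: 0.693
grasp_force: 12.0
```

Run:
```python
from h import *
c=bot.read_camera("wrist"); np.save("w13.npy",c); bar(c); r,p=tool(); print(p, r.as_matrix().round(3).tolist())
rings(c,(270,90,390,222),smax=75,vmin=110)
hsv=cv2.cvtColor(c["img"],cv2.COLOR_RGB2HSV)
for k in range(100,222,3): print(k,"".join("#" if a<75 and b>150 else "+" if a<75 and b>80 else "o" if b<80 else "." for a,b in zip(hsv[k,270:390,1],hsv[k,270:390,2])))
```

```text
bar rows 213 340
[ 0.44738671 -0.19631442  0.20018648] [[0.224, 0.974, 0.012], [0.973, -0.225, 0.052], [0.053, -0.0, -0.999]]
blob 4242 px [326. 179.] at [ 0.4559 -0.1608]
  hole 2107 [ 0.4569 -0.1573]
100 ........................................................................................................................
103 ........................................................................................................................
106 ........................................................................................................................
109 ........................................................................................................................
112 ........................................................................................................................
115 ........................................................................................................................
118 ........................................................................................................................
121 ...................
[... 3526 characters left out ...]
##+++............+++###################....................................
208 .............................++++..............++++..........++++..............++++.....................................
211 ..............................++++..++++++++++++++++++++++++++++++###++##.....++++......................................
214 .............................+++++++#######################################+++++++......................................
217 .............................++++++########################################+++++++......................................
220 .............................++++++########################################+++++++......................................
```

Run:
```python
from h import *
c=np.load("w13.npy",allow_pickle=True).item(); r,p=tool(); T=r.as_matrix(); ey=T[:2,1]/np.hypot(*T[:2,1]); ex=np.array([-ey[1],ey[0]])
P=ray(c,[(326.5,136.5),(309.5,201.5),(343,201.5),(295,169),(358.5,169)],.006)[:,:2]-p[:2]
print(p,np.c_[P@ex,P@ey].round(4).tolist())
```

```text
[ 0.44738671 -0.19631442  0.20018648] [[0.0789, 0.0011], [0.0117, -0.0173], [0.0116, 0.0189], [0.0462, -0.032], [0.046, 0.0348]]
```

Call:
servo_tool(motion=[[[0, 0, 0.01, 0, 0, 0, 0.69], [-0.0005, 0, 0.03, 0, 0, 0, 0.69], [-0.0015, 0, 0.048, 0, 0, 0, 0.69], [-0.002, 0, 0.06, 0, 0, 0, 0.69], [-0.0025, 0, 0.066, 0, 0, 0, 0.69], [-0.0025, 0, 0.066, 0, 0, 0, 0.69]]])

```text
t: 23.85
eef_pos: [0.4481, -0.1945, 0.1339]
tool_rot: [-0.017, 0.782, 0.623, 0.021]
contact_force: [0.3, -1.1, -2.4]
gripper_width: 0.69
grasp_force: 12.0
```

Call:
servo_tool(motion=[[[0, 0, 0.001, 0, 0, 0, 0.69], [0, 0, 0.002, 0, 0, 0, 0.69], [0, 0, 0.003, 0, 0, 0, 0.69], [0, 0, 0.003, 0, 0, 0, 0.69]]])

```text
t: 24.18
eef_pos: [0.4488, -0.195, 0.1325]
tool_rot: [-0.016, 0.782, 0.623, 0.022]
contact_force: [0.6, 0.0, -3.3]
gripper_width: 0.688
grasp_force: 11.9
```

Call:
servo_tool(motion=[[[0, 0, 0.001, 0, 0, 0, 0.69], [0, 0, 0.002, 0, 0, 0, 0.69], [0, 0, 0.003, 0, 0, 0, 0.69], [0, 0, 0.003, 0, 0, 0, 0.69], [0, 0, 0.003, 0, 0, 0, 0.69]]])

```text
t: 24.6
eef_pos: [0.449, -0.1951, 0.1297]
tool_rot: [-0.016, 0.782, 0.622, 0.022]
contact_force: [-1.6, -0.3, 3.8]
gripper_width: 0.691
grasp_force: 12.1
```

Call:
servo_tool(motion=[[[0, 0, -0.001, 0, 0, 0, 0.69], [0, 0, -0.0015, 0, 0, 0, 0.65], [0, 0, -0.002, 0, 0, 0, 0.6], [0, 0, -0.003, 0, 0, 0, 0.55], [0, 0, -0.0035, 0, 0, 0, 0.5], [0, 0, -0.004, 0, 0, 0, 0.46], [0, 0, -0.004, 0, 0, 0, 0.46]]])

```text
t: 25.18
eef_pos: [0.4501, -0.1955, 0.134]
tool_rot: [-0.014, 0.782, 0.622, 0.023]
contact_force: [4.5, -1.2, 5.8]
gripper_width: 0.466
grasp_force: 30.1
```

Run:
```python
from h import *
c=bot.read_camera("wrist"); np.save("w14.npy",c); r,p=tool(); print(p)
hsv=cv2.cvtColor(c["img"],cv2.COLOR_RGB2HSV)
for k in range(118,232,3): print(k,"".join("#" if a<75 and b>150 else "+" if a<75 and b>80 else "o" if b<80 else "." for a,b in zip(hsv[k,260:395,1],hsv[k,260:395,2])))
```

```text
[ 0.45007166 -0.19551016  0.13395628]
118 .......................................................................................................................................
121 .......................................................................................................................................
124 .......................................................................................................................................
127 .......................................................................................................................................
130 .......................................................................................................................................
133 .......................................................................................................................................
136 .......................................................................................................................................
139 ..............................................................................
[... 3557 characters left out ...]

217 ............................#+++++++++++++++################################################+++++++++++++++#...........................
220 ...........................##++++++++++++++##################################################++++++++++++++##..........................
223 .............................++++++++++++++....######################################++......+++++++++++++++...........................
226 .............................+++.++++++o+++....######################################++......++++o++o+.++++............................
229 .............................+.o+++o+..oo++....######################################++......+++..o+++o..++............................
```

Call:
servo_tool(motion=[[[0, 0, -0.001, 0, 0, 0, 0.43], [0, 0, -0.002, 0, 0, 0, 0.39], [0, 0, -0.003, 0, 0, 0, 0.35], [0, 0, -0.0035, 0, 0, 0, 0.31], [0, 0, -0.004, 0, 0, 0, 0.27], [0, 0, -0.0045, 0, 0, 0, 0.24], [0, 0, -0.0045, 0, 0, 0, 0.225], [0, 0, -0.0045, 0, 0, 0, 0.225]]])

```text
t: 25.9
eef_pos: [0.4482, -0.1952, 0.1374]
tool_rot: [-0.016, 0.782, 0.622, 0.021]
contact_force: [-0.5, 0.5, -4.2]
gripper_width: 0.236
grasp_force: 37.6
```

Call:
servo_tool(motion=[[[-0.0002, 0, -0.005, 0, 0, 0, 0.225], [-0.0005, 0, -0.015, 0, 0, 0, 0.225], [0, 0, -0.03, 0, 0, 0, 0.225], [0.001, 0, -0.05, 0, 0, 0, 0.225], [0.002, 0, -0.07, 0, 0, 0, 0.225], [0.003, 0, -0.09, 0, 0, 0, 0.225], [0.004, 0, -0.105, 0, 0, 0, 0.225], [0.005, 0, -0.11, 0, 0, 0, 0.225], [0.005, 0, -0.11, 0, 0, 0, 0.225]]])

```text
t: 26.65
eef_pos: [0.449, -0.1964, 0.2497]
tool_rot: [-0.014, 0.782, 0.622, 0.023]
contact_force: [-0.1, -0.1, -4.8]
gripper_width: 0.235
grasp_force: 37.6
```

Run:
```python
from h import *
c=bot.read_camera("wrist"); np.save("w15.npy",c); r,p=tool(); print(p,r.as_matrix().round(3).tolist())
hsv=cv2.cvtColor(c["img"],cv2.COLOR_RGB2HSV)
for k in range(118,250,3): print(k,"".join("#" if a<75 and b>150 else "+" if a<75 and b>80 else "o" if b<80 else "." for a,b in zip(hsv[k,250:405,1],hsv[k,250:405,2])))
```

```text
[ 0.44825588 -0.19614012  0.24829469] [[0.224, 0.974, 0.015], [0.973, -0.225, 0.052], [0.054, 0.003, -0.999]]
118 ...........................................................................................................................................................
121 ........................................................................................................................................................ooo
124 ......................................................................................................................................................ooooo
127 .....................................................................................................................................................oooooo
130 ...................................................................................................................................................oooooooo
133 ..................................................................................................................................................ooooooooo
136 ..........................
[... 5349 characters left out ...]
............+++ooooooooooooooo.+++++++oooooooooo++++########
238 .......................#++++oooo+ooooo.o.ooo.++++........######################################............+oooooooooooooooo.+++++++++ooooooo++#########+++
241 ......................#####++oooooo+o++ooooo.o.++........######################################...........+ooooooooooooooo.+o++++####++oooo+++#######++++++
244 ...........................++.o+++++++.+.o+++o.oooo+o..+++####################################+++++.oooooooooooooooo++++++++++++++++ooooo+++#######+++++++#
247 ..............................++++++++++++++++++ooooooo.++####################################++oooooooooo.++++++++++++++++..ooooooooooo++#######+++++++###
```

```bash
cat >> h.py <<'E'
def hor(c,uv,off):
    "pixels -> horizontal coords along (tool x, tool y) from TCP, at TCP height - off"
    r,p=tool(); T=r.as_matrix(); ey=T[:2,1]/np.hypot(*T[:2,1]); ex=np.array([-ey[1],ey[0]])
    P=ray(c,uv,p[2]-off)[:,:2]-p[:2]; return np.c_[P@ex,P@ey].round(4),ex.round(4),ey.round(4)
E
python3 - <<'E'
from h import *
c=np.load("w15.npy",allow_pickle=True).item()
for off in (.126,.131): print(off,hor(c,[(328,147),(328,159.5),(281,187),(376,187),(283,221),(372,221)],off))
E
```

```text
0.126 (array([[ 0.0703,  0.0037],
       [ 0.06  ,  0.0038],
       [ 0.0365, -0.0372],
       [ 0.0365,  0.0458],
       [ 0.0061, -0.0364],
       [ 0.0061,  0.0436]]), array([0.2246, 0.9745]), array([ 0.9745, -0.2246]))
0.131 (array([[ 0.0702,  0.0038],
       [ 0.0597,  0.0039],
       [ 0.0359, -0.0378],
       [ 0.0359,  0.0466],
       [ 0.005 , -0.037 ],
       [ 0.0049,  0.0443]]), array([0.2246, 0.9745]), array([ 0.9745, -0.2246]))
```

Run:
```python
from h import *
for n in ("w7","w13"): print(heads(np.load(n+".npy",allow_pickle=True).item(),[(.5535,-.282),(.598,-.165)]))
A=np.array([.5983,-.165]); ex=np.array([.2246,.9745]); ey=np.array([.9745,-.2246]); t=A-.0315*ex-.004*ey; print(t)
r,p=tool(); print(p,r.inv().apply(np.r_[t,.248]-p).round(4), r.inv().apply([0,0,-1]))
```

```text
[(array([ 551.1, -280.6]), 28.1, array([ 551. , -279.9])), (array([ 595.5, -163.7]), 28.0, array([ 595.9, -163.6]))]
[(array([ 551.2, -280.7]), 28.0, array([ 551.1, -279.9])), (array([ 595.8, -163.7]), 27.9, array([ 596.1, -163.8]))]
[ 0.5873271  -0.19479835]
[ 0.44825588 -0.19614012  0.24829469] [0.0325 0.1352 0.0025] [-0.05364732 -0.00345539  0.99855397]
```

Call:
servo_tool(motion=[[[0.001, 0.005, 0, 0, 0, 0, 0.225], [0.004, 0.016, 0, 0, 0, 0, 0.225], [0.008, 0.03, 0, 0, 0, 0, 0.225], [0.011, 0.045, 0, 0, 0, 0, 0.225], [0.015, 0.06, 0.0005, 0, 0, 0, 0.225], [0.019, 0.075, 0.001, 0, 0, 0, 0.225], [0.022, 0.09, 0.001, 0, 0, 0, 0.225], [0.026, 0.105, 0.0015, 0, 0, 0, 0.225], [0.029, 0.118, 0.002, 0, 0, 0, 0.225], [0.032, 0.128, 0.002, 0, 0, 0, 0.225], [0.033, 0.1332, 0.002, 0, 0, 0, 0.225], [0.033, 0.1332, 0.002, 0, 0, 0, 0.225]]])

```text
t: 27.7
eef_pos: [0.5864, -0.1933, 0.2468]
tool_rot: [-0.016, 0.782, 0.623, 0.021]
contact_force: [-0.4, 0.7, -3.0]
gripper_width: 0.238
grasp_force: 37.6
```

Run:
```python
from h import *
c=bot.read_camera("wrist"); np.save("w16.npy",c); r,p=tool(); print(p,r.as_matrix().round(3).tolist())
hsv=cv2.cvtColor(c["img"],cv2.COLOR_RGB2HSV)
for k in range(138,226,2): print(k,"".join("#" if a<75 and b>205 else "x" if a<75 and b>165 else "+" if a<75 and b>80 else "o" if b<80 else "." for a,b in zip(hsv[k,250:405,1],hsv[k,250:405,2])))
print(proj(c,[[.5956,-.1637,.069],[.5956,-.1637,.05]]))
```

```text
[ 0.58537819 -0.19363759  0.2470395 ] [[0.224, 0.975, 0.013], [0.973, -0.224, 0.052], [0.053, 0.001, -0.999]]
138 ..............................................++oooooooooooooooooooooooooooooooooooooooooooooooooooooooooo.................................................
140 ..............................................oooooooooooooooooooooo+++++++++++++++++++oooooooooooooooooooo+...............................................
142 ............................................ooooooooooooooooo++++++++++++++++++++++++++++++++ooooooooooooooooo.............................................
144 ..........................................ooooooooooooooo++++++++++++++++++++++++++++++++++++++++.oooooooooooooo...........................................
146 ........................................ooooooooooooo+++++++++++++++++++++++++x+++++++++++++++++++++.ooooooooooooo.........................................
148 ......................................ooooooooooooo+++++++++++++++++++xxxxxxxxxxxxxxxxxx+++++++++++++++oooooooooooo+.......................................
150 ..........................
[... 5408 characters left out ...]
.
218 ..........................++++++++++++++++++ooooooooooo+++xxxxx###xxxxx###xxxx##########xxxxxxx++++ooooooooooo+...++++++++++++++++.........................
220 .........................++++++++++++++++++++++++++ooooo++xxxx####xxxx##x##xx#x#########xxxxxx++ooooooooo.++++++++++++++++++++++++x........................
222 .........................++++++++++++++++xxxxxxxx+++oooo++xxxxx###xxxxxx##xxxxxx#########xxxxx++ooooooo++++xxxxxxxx++++++++++++++++........................
224 .........................+++++++++++o++++xxxxxxxxxx++ooo++xxxxx###xxxx####x#xx###########xxxxx++oooooo+++xxxxxxxxxx++++++++++++++++........................
[[327.13072097 186.35259469]
 [326.92407971 184.11908614]]
```

Call:
servo_tool(motion=[[[-0.0005, 0, 0.01, 0, 0, 0, 0.225], [-0.0013, 0, 0.025, 0, 0, 0, 0.225], [-0.0019, 0, 0.036, 0, 0, 0, 0.225], [-0.0023, 0, 0.043, 0, 0, 0, 0.225], [-0.0026, 0, 0.049, 0, 0, 0, 0.225], [-0.0029, 0, 0.055, 0, 0, 0, 0.225], [-0.0029, 0, 0.055, 0, 0, 0, 0.225]]])

```text
t: 28.33
eef_pos: [0.5847, -0.1937, 0.1915]
tool_rot: [-0.017, 0.782, 0.622, 0.021]
contact_force: [-0.9, -0.7, -3.7]
gripper_width: 0.237
grasp_force: 37.6
```

Call:
servo_tool(motion=[[[-0.0001, 0, 0.002, 0, 0, 0, 0.225], [-0.0002, 0, 0.004, 0, 0, 0, 0.225], [-0.0003, 0, 0.006, 0, 0, 0, 0.225], [-0.0004, 0, 0.008, 0, 0, 0, 0.225], [-0.0004, 0, 0.008, 0, 0, 0, 0.225]]])

```text
t: 28.75
eef_pos: [0.5853, -0.1937, 0.1845]
tool_rot: [-0.016, 0.782, 0.622, 0.022]
contact_force: [-1.3, -1.0, -4.2]
gripper_width: 0.237
grasp_force: 37.6
```

Call:
servo_tool(motion=[[[0, 0, 0.001, 0, 0, 0, 0.225], [-0.0001, 0, 0.002, 0, 0, 0, 0.225], [-0.0002, 0, 0.003, 0, 0, 0, 0.225], [-0.0002, 0, 0.003, 0, 0, 0, 0.225]]])

```text
t: 29.08
eef_pos: [0.5858, -0.1941, 0.182]
tool_rot: [-0.015, 0.782, 0.622, 0.022]
contact_force: [-0.1, -0.1, -0.9]
gripper_width: 0.234
grasp_force: 37.3
```

Run:
```python
from h import *
c=bot.read_camera("wrist"); np.save("w17.npy",c); r,p=tool(); print(p,bot.get_obs()["contact_force"])
hsv=cv2.cvtColor(c["img"],cv2.COLOR_RGB2HSV)
for k in range(110,226,3): print(k,"".join("#" if a<75 and b>205 else "x" if a<75 and b>165 else "+" if a<75 and b>80 else "o" if b<80 else "." for a,b in zip(hsv[k,250:405,1],hsv[k,250:405,2])))
```

```text
[ 0.58577125 -0.1940549   0.18208974] [ 0.01715095 -0.58212039 -1.7988261 ]
110 ...........................................................................................................................................................
113 ...........................................................................................................................................................
116 ...........................................................................................................................................................
119 ...........................................................................................................................................................
122 ..............................................++++++++.....................................................................................................
125 .............................................+++++++++++++++++.............................................................................................
128 ...........................................+++++++++++++++oo
[... 4515 characters left out ...]
x###x#xxxxxx++++++++++++++++++oooooo+.......................
215 .................+++++++++++++++++++++++++++++++++++xxxxxxxxx########x#######################xxxx#####xxx+++++++++++++++++++++++++.........................
218 ........................++++++++++++++++++++++++++++++xxxxxxx#####x#########################xxxxxxxxxx++++++++++++++++++++++++++++.........................
221 ........................+++++++++++++++++++++++++++++x+++xxx######xx#########################xxxxxxx++++++++++++xx+++++++++++++++++........................
224 .........................++++++++++++++++xxx##xxxxx++++++xxxx########x###################xx#xx++++++++++xxx##xxxxx++++.++++++++++++........................
```

Call:
servo_tool(motion=[[[-0.001, 0, 0, 0, 0, 0, 0.225], [-0.002, 0, 0, 0, 0, 0, 0.225], [-0.0035, 0, 0, 0, 0, 0, 0.225], [-0.005, 0, 0, 0, 0, 0, 0.225], [-0.006, 0, 0, 0, 0, 0, 0.225], [-0.006, 0, 0, 0, 0, 0, 0.225], [-0.0065, 0, 0.0005, 0, 0, 0, 0.28], [-0.007, 0, 0.001, 0, 0, 0, 0.34], [-0.008, 0, 0.0015, 0, 0, 0, 0.41], [-0.009, 0, 0.002, 0, 0, 0, 0.48], [-0.0095, 0, 0.0025, 0, 0, 0, 0.55], [-0.01, 0, 0.003, 0, 0, 0, 0.6], [-0.01, 0, 0.003, 0, 0, 0, 0.65], [-0.01, 0, 0.003, 0, 0, 0, 0.68], [-0.01, 0, 0.003, 0, 0, 0, 0.69], [-0.01, 0, 0.003, 0, 0, 0, 0.69]]])

```text
t: 30.47
eef_pos: [0.5828, -0.203, 0.1774]
tool_rot: [-0.016, 0.782, 0.623, 0.021]
contact_force: [0.3, -0.5, -3.3]
gripper_width: 0.694
grasp_force: 11.4
```

Call:
servo_tool(motion=[[[0.0003, 0, -0.006, 0, 0, 0, 0.69], [0.0007, 0, -0.014, 0, 0, 0, 0.69], [0.0015, 0, -0.028, 0, 0, 0, 0.69], [0.0025, 0, -0.045, 0, 0, 0, 0.69], [0.0035, 0, -0.065, 0, 0, 0, 0.69], [0.004, 0, -0.075, 0, 0, 0, 0.69], [0.004, 0, -0.08, 0, 0, 0, 0.69], [0.004, 0, -0.08, 0, 0, 0, 0.69]]])

```text
t: 31.13
eef_pos: [0.5835, -0.2038, 0.2597]
tool_rot: [-0.015, 0.782, 0.622, 0.022]
contact_force: [0.3, -0.2, -3.1]
gripper_width: 0.688
grasp_force: 11.9
```

Run:
```python
from h import *
c=bot.read_camera("wrist"); np.save("w18.npy",c); r,p=tool(); print(p,bot.get_obs()["contact_force"]); bar(c)
hsv=cv2.cvtColor(c["img"],cv2.COLOR_RGB2HSV)
for k in range(110,240,3): print(k,"".join("#" if a<75 and b>205 else "x" if a<75 and b>165 else "+" if a<75 and b>80 else "o" if b<80 else "." for a,b in zip(hsv[k,250:405,1],hsv[k,250:405,2])))
s=bot.read_camera("scene"); np.save("s18.npy",s); hsv=cv2.cvtColor(s["img"],cv2.COLOR_RGB2HSV)
for k in range(240,320,2): print(k,"".join("#" if a<70 and b>185 else "x" if a<70 and b>140 else "+" if a<70 and b>80 else "o" if b<80 else "." for a,b in zip(hsv[k,145:265,1],hsv[k,145:265,2])))
```

```text
[ 0.58289146 -0.20359087  0.258377  ] [ 0.09632499  0.21941933 -3.9429683 ]
bar rows 181 317
110 ...........................................................................................................................................................
113 ...........................................................................................................................................................
116 ...................................................++++....................................................................................................
119 .................................................++++++++++++++............................................................................................
122 ................................................+++++++++++ooooooooooooooooooooooooooooooooo...............................................................
125 ...............................................+++++++ooooooooooooooooooooooooooooooooooooooooooooo........................................................
128 ...........................................
[... 10332 characters left out ...]
+++xxxxx++ooooo+xx+++++xxxxx###################xxx#xx++x+x+.ooo++++++......
310 .....................ooo++xx+++x++++++++++++xx+++xx++oooooo+xxx.+o.xxxxxxxx###############xxx##xxx++xxx++..oo++++.......
312 ...................++ooooo+++xxxxxxxxxxxxxxxxxx++++ooooooo.xxx..o.+x######xxx##########xxxx#xxxxx++xxxx+.oooo++.........
314 ..................++++ooooooo++++xxxxxxxxx+++++ooooooooooo+x++++++xxxxxx#####xxxxxxxxxxx###xxxx+++xxxx+o+.ooo+..........
316 ..................++++++ooooooooooo+o+ooooooooo+oooooooooo......++++xxxxx+xxx##########xxxxxxx+++xxxx+o..ooo............
318 ......................+++ooooooooooooooooooooooooooooooo+.......+ooo+xxxx+++xxxxxxxxxxxxxx++++xxxxx++o..oooo............
```

Run:
```python
from h import *
plan2((.473,-.342,.230),76.6,ty=3)
```

```text
shift [-0.1608 -0.0755  0.0189] turn [ 9.600e-01 -1.000e-02 -1.789e+01]
```

Call:
servo_tool(motion=[[[-0.003, -0.001, 0, 0.02, 0, -0.4, 0.69], [-0.008, -0.004, 0, 0.06, 0, -1.1, 0.69], [-0.017, -0.008, 0, 0.11, 0, -2.0, 0.69], [-0.027, -0.013, 0, 0.16, 0, -3.0, 0.69], [-0.037, -0.017, 0, 0.22, 0, -4.1, 0.69], [-0.047, -0.022, 0, 0.28, 0, -5.2, 0.69], [-0.057, -0.027, 0, 0.34, 0, -6.3, 0.69], [-0.067, -0.031, 0, 0.4, 0, -7.4, 0.69], [-0.077, -0.036, 0, 0.46, 0, -8.5, 0.69], [-0.087, -0.041, 0, 0.52, 0, -9.6, 0.69], [-0.097, -0.045, 0.001, 0.57, 0, -10.7, 0.69], [-0.107, -0.05, 0.003, 0.63, 0, -11.8, 0.69], [-0.117, -0.055, 0.005, 0.69, 0, -12.9, 0.69], [-0.127, -0.06, 0.008, 0.75, 0, -14, 0.69], [-0.137, -0.065, 0.011, 0.81, 0, -15.1, 0.69], [-0.146, -0.069, 0.014, 0.86, 0, -16.2, 0.69], [-0.154, -0.072, 0.017, 0.91, 0, -17.1, 0.69], [-0.1608, -0.0755, 0.0189, 0.96, -0.01, -17.89, 0.69], [-0.1608, -0.0755, 0.0189, 0.96, -0.01, -17.89, 0.69], [-0.1608, -0.0755, 0.0189, 0.96, -0.01, -17.89, 0.69]]])

```text
t: 32.9
eef_pos: [0.4729, -0.342, 0.2295]
tool_rot: [-0.026, 0.118, 0.993, 0.003]
contact_force: [0.1, -0.4, -2.2]
gripper_width: 0.69
grasp_force: 12.0
```

Run:
```python
from h import *
c=bot.read_camera("wrist"); np.save("w19.npy",c); r,p=tool(); print(p,r.as_matrix().round(3).tolist(),bot.get_obs()["q"].round(2)); bar(c)
hsv=cv2.cvtColor(c["img"],cv2.COLOR_RGB2HSV)
for k in range(120,232,3): print(k,"".join("#" if a<75 and b>150 else "+" if a<75 and b>80 else "o" if b<80 else "." for a,b in zip(hsv[k,260:395,1],hsv[k,260:395,2])))
```

```text
[ 0.4736135  -0.34158903  0.22996133] [[-0.971, 0.234, -0.05], [0.234, 0.972, 0.012], [0.052, 0.0, -0.999]] [ 0.53  0.34 -0.03  1.71  0.03  1.14  1.83]
bar rows 214 318
120 .......................................................................................................................................
123 .......................................................................................................................................
126 .......................................................................................................................................
129 .......................................................................................................................................
132 .......................................................................................................................................
135 .......................................................................................................................................
138 ................................................................##########++...........
[... 3688 characters left out ...]

219 .......................................++++++########################################+++++++...+++++++++++++ooooooooooooooooooooooooooo
222 .......................................++++++########################################+++++++..++++++++++ooooooooooooooooooooooooooooooo
225 .......................................++++++########################################++++++++++++++oooooooooooooooooooooooooooooooooooo
228 .......................................ooooo++######################################++ooooooooo+ooooooooooooooooooooooooooooooooooo++++
231 ....................................+ooooooo++######################################++oooooooooooooooooooooooooooooooo++++++++++++++++#
```

Run:
```python
from h import *
c=np.load("w19.npy",allow_pickle=True).item(); r,p=tool()
print(hor(c,[(329.8,137.5),(311.7,197),(342.3,199),(300,168),(358.5,168)],p[2]-.006)); print(p, r.inv().apply([0,0,-1]).round(3))
```

```text
(array([[ 0.082 ,  0.0064],
       [ 0.0155, -0.0143],
       [ 0.0132,  0.0214],
       [ 0.0487, -0.0273],
       [ 0.0487,  0.0393]]), array([-0.9723,  0.2339]), array([0.2339, 0.9723]))
[ 0.4736135  -0.34158903  0.22996133] [-0.052 -0.     0.999]
```

Call:
servo_tool(motion=[[[0.003, 0.0019, 0.01, -0.03, 0, 0.66, 0.69], [0.003, 0.0019, 0.03, -0.03, 0, 0.66, 0.69], [0.002, 0.0019, 0.05, -0.03, 0, 0.66, 0.69], [0.001, 0.0019, 0.07, -0.03, 0, 0.66, 0.69], [0, 0.0019, 0.085, -0.03, 0, 0.66, 0.69], [-0.0005, 0.0019, 0.095, -0.03, 0, 0.66, 0.69], [-0.0007, 0.0019, 0.098, -0.03, 0, 0.66, 0.69], [-0.0007, 0.0019, 0.1, -0.03, 0, 0.66, 0.69], [-0.0007, 0.0019, 0.1, -0.03, 0, 0.66, 0.69]]])

```text
t: 33.7
eef_pos: [0.4702, -0.3393, 0.131]
tool_rot: [-0.025, 0.145, 0.989, 0.003]
contact_force: [-1.0, 0.1, -3.0]
gripper_width: 0.688
grasp_force: 12.0
```

Run:
```python
from h import *
c=bot.read_camera("wrist"); np.save("w20.npy",c); r,p=tool(); print(p,r.as_matrix().round(3).tolist()); bar(c)
hsv=cv2.cvtColor(c["img"],cv2.COLOR_RGB2HSV)
for k in range(126,232,3): print(k,"".join("#" if a<75 and b>150 else "+" if a<75 and b>80 else "o" if b<80 else "." for a,b in zip(hsv[k,260:395,1],hsv[k,260:395,2])))
```

```text
[ 0.47030225 -0.3394528   0.13137366] [[-0.957, 0.288, -0.048], [0.287, 0.958, 0.013], [0.05, -0.001, -0.999]]
bar rows 213 318
126 .......................................................................................................................................
129 .......................................................................................................................................
132 .......................................................................................................................................
135 .......................................................................................................................................
138 .......................................................................................................................................
141 ........................................................####################...........................................................
144 ................................................####################################............................................
[... 3367 characters left out ...]

219 ..................................######++++++#######################################++++++++++##......................................
222 ................................########++++++#######################################++++++++######....................................
225 .................................##+++++++++++#######################################+++.++++++++##....................................
228 .................................++++++oo.oo++#######################################++oooooooo+++.....................................
231 ..................................++.ooooooo++#######################################+ooooooooo++......................................
```

Run:
```python
from h import *
c=np.load("w20.npy",allow_pickle=True).item(); r,p=tool(); print(p)
print(hor(c,[(326,140),(287,178),(365.5,178),(304,218.5),(348,218.5)],p[2]-.006)[0])
w=np.load("w14.npy",allow_pickle=True).item();
```

```text
[ 0.47030225 -0.3394528   0.13137366]
[[ 0.0781  0.0018]
 [ 0.0467 -0.0317]
 [ 0.0467  0.0358]
 [ 0.011  -0.0176]
 [ 0.0111  0.0215]]
```

Call:
servo_tool(motion=[[[0, 0.0008, 0.001, 0, 0, 0, 0.69], [0, 0.0008, 0.002, 0, 0, 0, 0.69], [0, 0.0008, 0.003, 0, 0, 0, 0.69], [0, 0.0008, 0.003, 0, 0, 0, 0.69], [0, 0.0008, 0.003, 0, 0, 0, 0.69]]])

```text
t: 34.17
eef_pos: [0.4715, -0.3391, 0.1296]
tool_rot: [-0.023, 0.145, 0.989, 0.003]
contact_force: [0.1, 1.1, 5.7]
gripper_width: 0.687
grasp_force: 13.3
```

Call:
servo_tool(motion=[[[0, 0, -0.001, 0, 0, 0, 0.69], [0, 0, -0.0015, 0, 0, 0, 0.65], [0, 0, -0.002, 0, 0, 0, 0.6], [0, 0, -0.003, 0, 0, 0, 0.55], [0, 0, -0.0035, 0, 0, 0, 0.5], [0, 0, -0.004, 0, 0, 0, 0.46], [0, 0, -0.004, 0, 0, 0, 0.46]]])

```text
t: 34.75
eef_pos: [0.4713, -0.3396, 0.1335]
tool_rot: [-0.024, 0.145, 0.989, 0.002]
contact_force: [-0.2, 0.5, 7.1]
gripper_width: 0.466
grasp_force: 38.9
```

Engaged (grip force rose). Spread fully and lift.

Call:
servo_tool(motion=[[[0, 0, -0.001, 0, 0, 0, 0.43], [0, 0, -0.002, 0, 0, 0, 0.39], [0, 0, -0.003, 0, 0, 0, 0.35], [0, 0, -0.0035, 0, 0, 0, 0.31], [0, 0, -0.004, 0, 0, 0, 0.27], [0, 0, -0.0045, 0, 0, 0, 0.24], [0, 0, -0.0045, 0, 0, 0, 0.225], [0, 0, -0.0045, 0, 0, 0, 0.225]]])

```text
t: 35.42
eef_pos: [0.4699, -0.3393, 0.1362]
tool_rot: [-0.025, 0.146, 0.989, 0.003]
contact_force: [-1.5, -5.0, 0.1]
gripper_width: 0.234
grasp_force: 41.1
```

Call:
servo_tool(motion=[[[0.0002, 0, -0.005, 0, 0, 0, 0.225], [0.0007, 0, -0.015, 0, 0, 0, 0.225], [0.0015, 0, -0.03, 0, 0, 0, 0.225], [0.0025, 0, -0.05, 0, 0, 0, 0.225], [0.0035, 0, -0.07, 0, 0, 0, 0.225], [0.0045, 0, -0.09, 0, 0, 0, 0.225], [0.005, 0, -0.105, 0, 0, 0, 0.225], [0.0055, 0, -0.11, 0, 0, 0, 0.225], [0.0055, 0, -0.11, 0, 0, 0, 0.225]]])

```text
t: 36.17
eef_pos: [0.4717, -0.3375, 0.248]
tool_rot: [-0.024, 0.145, 0.989, 0.004]
contact_force: [0.8, 0.1, -3.1]
gripper_width: 0.236
grasp_force: 36.5
```

Run:
```python
from h import *
c=bot.read_camera("wrist"); np.save("w21.npy",c); r,p=tool(); print(p,r.as_matrix().round(3).tolist())
hsv=cv2.cvtColor(c["img"],cv2.COLOR_RGB2HSV)
for k in range(130,240,3): print(k,"".join("#" if a<75 and b>150 else "+" if a<75 and b>80 else "o" if b<80 else "." for a,b in zip(hsv[k,250:405,1],hsv[k,250:405,2])))
```

```text
[ 0.47092722 -0.33743395  0.2465301 ] [[-0.957, 0.286, -0.048], [0.286, 0.958, 0.015], [0.05, 0.0, -0.999]]
130 ...........................................................................................................................................................
133 ...........................................................................................................................................................
136 ...........................................................................................................................................................
139 ...........................................................................................................................................................
142 ...........................................................................................................................................................
145 ...........................................................................................................................................................
148 ............................
[... 4227 characters left out ...]
########++ooo.oo+.++++++ooo++++++##+++++++++###############+
229 .............+++.oooooooooooo......++++............######################################....++++++ooooooooooooooooo.++++##########++++++++################
232 .............++++ooooooooooooooo+++++++............######################################.....++++oooooooooooooooooo++++##########++++++++++++++++++++++###
235 .............+++oooooooooooooooooo++++.............######################################.....+++++ooooooooooooooooo++++###+++++++++++++++++++##+++++++++++
238 ............+++++ooo.ooooooooooooooo+..............#####################################+....++++++ooooooooooooooooo+++++++++++++##########################
```

Run:
```python
from h import *
c=np.load("w21.npy",allow_pickle=True).item(); r,p=tool()
print(px(c,[(320.3,212),(320.3,300)],.039)); print(px(c,[(316.5,190),(270,190),(363.5,190),(316.5,149.5)],.128))
b=np.load("w15.npy",allow_pickle=True).item()
hsv=cv2.cvtColor(c["img"],cv2.COLOR_RGB2HSV); hb=cv2.cvtColor(b["img"],cv2.COLOR_RGB2HSV)
for h in (hb,hsv):
    for k in (220,240,260): m=np.nonzero((h[k,295:350,1]<40)&(h[k,295:350,2]>165))[0]+295; print(k,m.min(),m.max())
```

```text
[[ 0.0313 -0.0022  0.0406]
 [-0.0297 -0.0024  0.0376]]
[[ 0.0281 -0.0064  0.1296]
 [ 0.028  -0.0474  0.1296]
 [ 0.0281  0.035   0.1296]
 [ 0.0626 -0.0062  0.1313]]
220 308 344
240 308 343Traceback (most recent call last):
  File "<stdin>", line 7, in <module>
    return umr_minimum(a, axis, None, out, keepdims, initial, where)
ValueError: zero-size array to reduction operation minimum which has no identity
```

Call:
servo_tool(motion=[[[-0.003, 0.003, 0, -0.1, 0, 0, 0.225], [-0.01, 0.009, -0.0005, -0.2, 0, 0, 0.225], [-0.02, 0.017, -0.001, -0.3, 0, 0, 0.225], [-0.031, 0.026, -0.0015, -0.4, 0, 0, 0.225], [-0.042, 0.036, -0.002, -0.47, 0, 0, 0.225], [-0.053, 0.045, -0.0026, -0.47, 0, 0, 0.225], [-0.064, 0.055, -0.003, -0.47, 0, 0, 0.225], [-0.075, 0.064, -0.0037, -0.47, 0, 0, 0.225], [-0.084, 0.072, -0.0042, -0.47, 0, 0, 0.225], [-0.09, 0.077, -0.0045, -0.47, 0, 0, 0.225], [-0.0919, 0.0785, -0.0046, -0.47, 0, 0, 0.225], [-0.0919, 0.0785, -0.0046, -0.47, 0, 0, 0.225], [-0.0919, 0.0785, -0.0046, -0.47, 0, 0, 0.225]]])

```text
t: 37.3
eef_pos: [0.5805, -0.2905, 0.2462]
tool_rot: [-0.023, 0.146, 0.989, 0.023]
contact_force: [-0.2, -0.1, -3.6]
gripper_width: 0.232
grasp_force: 36.5
```

Run:
```python
from h import *
c=bot.read_camera("wrist"); np.save("w22.npy",c); r,p=tool(); print(p,r.as_matrix().round(3).tolist())
hsv=cv2.cvtColor(c["img"],cv2.COLOR_RGB2HSV)
for k in range(138,226,2): print(k,"".join("#" if a<75 and b>205 else "x" if a<75 and b>165 else "+" if a<75 and b>80 else "o" if b<80 else "." for a,b in zip(hsv[k,250:405,1],hsv[k,250:405,2])))
```

```text
[ 0.58028615 -0.29072805  0.24623903] [[-0.956, 0.29, -0.038], [0.288, 0.956, 0.053], [0.051, 0.039, -0.998]]
138 .............................+++++++++++.ooooooooooooooooooooooooooooooooooooooooooooooooooo+.................................................+++++++++++++
140 .............................+++++++++ooooooooooooooooooooooooo++++++.oo+ooooooooooooooooooooooo+.............................................+++++++++++++
142 .............................++++++ooooooooooooooooooo+++++++++++++++++++++++++++oooooooooooooooooo++++++....................................++++++++++++++
144 .............................++++oooooooooooooooo++++++++++++++++++x++++++++++++++++++.ooooooooooooooo++++++++++++..........................+++++++++++++oo
146 .............................+.oooooooooooooo.++++++++++++++++++++xxxxx+++++++++++++++++++oooooooooooooo+++++++++++.........................+++++++++oooooo
148 .............................+oooooooooooo.+++++xxxxxxxx++++xxxxxx####xxxxxxxx++++++++++++++oooooooooooooo++++++++.........................+++++++ooooooooo
150 ..........................
[... 5349 characters left out ...]
oooooo++++++++++++++++++++++++++++++x#x++ooooooo+++++x######
218 ..............+++++++++++++++++++oooooooooo++++++++xx##################################x++++ooooooooo+++++++++++++++++........+++++x#x++oooooooo.+++x#####x
220 .............++++++++++++++++++++++++++.oooooo.++++xx##################################x++oo++++++++++++++++++++++++++...........+xx#x++++++++++++++x##x+++
222 .............++++++++++++++++xx#xxxxxx+++oooooooo+++x##################################x+.o+++xxxxxxxxx+++++++++++++++...........+xxxx++++++++++++++xxxx+++
224 .............+++++++++++++o+++x#######x++ooooooooo++x##################################x+oo++x#######xx+++++++++++++++....................+oooooo.+++++++++
```

Run:
```python
from h import *
c=np.load("w22.npy",allow_pickle=True).item(); r,p=tool(); print(p)
print("ring",hor(c,[(315.7,149.7),(315.7,160),(270,188),(361,188)],.1275)[0]); a=hor(c,[(318,188)],p[2]-.069); print("axis",a)
print("w16 check: axis(327,186.3) ring back (328,147.5)"); print(heads(c,[(.551,-.2805)])); print(r.inv().apply([0,0,-1]))
```

```text
[ 0.58028615 -0.29072805  0.24623903]
ring [[ 0.07   -0.0016]
 [ 0.0615 -0.0017]
 [ 0.0378 -0.0415]
 [ 0.0375  0.038 ]]
axis (array([[0.0311, 0.0014]]), array([-0.9568,  0.2907]), array([0.2907, 0.9568]))
w16 check: axis(327,186.3) ring back (328,147.5)
[(array([ 547.8, -274.6]), 35.1, array([ 544.9, -272.5]))]
[-0.05141144 -0.03938508  0.99790064]
```

Call:
servo_tool(motion=[[[-0.0005, 0.003, 0, 0, 0, 0, 0.225], [-0.001, 0.0026, 0.01, 0, 0, 0, 0.225], [-0.0018, 0.002, 0.025, 0, 0, 0, 0.225], [-0.0023, 0.0016, 0.036, 0, 0, 0, 0.225], [-0.0027, 0.0013, 0.043, 0, 0, 0, 0.225], [-0.003, 0.0011, 0.049, 0, 0, 0, 0.225], [-0.0033, 0.0008, 0.055, 0, 0, 0, 0.225], [-0.0033, 0.0008, 0.055, 0, 0, 0, 0.225]]])

```text
t: 38.02
eef_pos: [0.5819, -0.287, 0.1899]
tool_rot: [-0.023, 0.146, 0.989, 0.024]
contact_force: [-0.1, 1.0, -3.8]
gripper_width: 0.232
grasp_force: 36.5
```

Call:
servo_tool(motion=[[[-0.0001, 0, 0.002, 0, 0, 0, 0.225], [-0.0002, -0.0001, 0.004, 0, 0, 0, 0.225], [-0.0003, -0.0002, 0.006, 0, 0, 0, 0.225], [-0.0004, -0.0003, 0.008, 0, 0, 0, 0.225], [-0.0004, -0.0003, 0.0085, 0, 0, 0, 0.225]]])

```text
t: 38.43
eef_pos: [0.5826, -0.2873, 0.1828]
tool_rot: [-0.022, 0.146, 0.989, 0.023]
contact_force: [0.4, 0.0, -1.1]
gripper_width: 0.232
grasp_force: 36.5
```

Call:
servo_tool(motion=[[[-0.001, 0, 0.0005, 0, 0, 0, 0.225], [-0.002, 0, 0.001, 0, 0, 0, 0.225], [-0.0035, 0, 0.001, 0, 0, 0, 0.225], [-0.005, 0, 0.001, 0, 0, 0, 0.225], [-0.006, 0, 0.001, 0, 0, 0, 0.225], [-0.006, 0, 0.001, 0, 0, 0, 0.225], [-0.0065, 0, 0.0015, 0, 0, 0, 0.28], [-0.007, 0, 0.002, 0, 0, 0, 0.34], [-0.008, 0, 0.0025, 0, 0, 0, 0.41], [-0.009, 0, 0.003, 0, 0, 0, 0.48], [-0.0095, 0, 0.0035, 0, 0, 0, 0.55], [-0.01, 0, 0.004, 0, 0, 0, 0.6], [-0.01, 0, 0.004, 0, 0, 0, 0.65], [-0.01, 0, 0.004, 0, 0, 0, 0.68], [-0.01, 0, 0.004, 0, 0, 0, 0.69], [-0.01, 0, 0.004, 0, 0, 0, 0.69]]])

```text
t: 39.77
eef_pos: [0.592, -0.2896, 0.1783]
tool_rot: [-0.022, 0.146, 0.989, 0.024]
contact_force: [-0.7, -1.3, 2.1]
gripper_width: 0.691
grasp_force: 2.6
```

Call:
servo_tool(motion=[[[0.0003, 0.0002, -0.006, 0, 0, 0, 0.69], [0.0007, 0.0005, -0.014, 0, 0, 0, 0.69], [0.0015, 0.001, -0.028, 0, 0, 0, 0.69], [0.0025, 0.0018, -0.045, 0, 0, 0, 0.69], [0.0035, 0.0026, -0.065, 0, 0, 0, 0.69], [0.005, 0.004, -0.095, 0, 0, 0, 0.69], [0.006, 0.0045, -0.115, 0, 0, 0, 0.69], [0.006, 0.0045, -0.12, 0, 0, 0, 0.69], [0.006, 0.0045, -0.12, 0, 0, 0, 0.69]]])

```text
t: 40.52
eef_pos: [0.5926, -0.29, 0.3001]
tool_rot: [-0.021, 0.146, 0.989, 0.023]
contact_force: [-0.0, -1.6, -3.0]
gripper_width: 0.692
grasp_force: 12.9
```

Run:
```python
from h import *
c=bot.read_camera("wrist"); np.save("w23.npy",c); r,p=tool(); print(p,bot.get_obs()["contact_force"]); bar(c)
hsv=cv2.cvtColor(c["img"],cv2.COLOR_RGB2HSV)
for k in range(128,226,3): print(k,"".join("#" if a<75 and b>205 else "x" if a<75 and b>165 else "+" if a<75 and b>80 else "o" if b<80 else "." for a,b in zip(hsv[k,260:395,1],hsv[k,260:395,2])))
```

```text
[ 0.59174003 -0.28970131  0.29807152] [ 0.09895141  0.01041884 -3.49480733]
bar rows 180 318
128 ...................+++++++++++ooooooooooooooooooooooooooooooooooooooooooooo+.............................................+++++++++.....
131 ...................++++++.oooooooooooooooo++++++++++++++++++++++o.oooooooooooooo+.......................................+++++++++++++++
134 ...................+++ooooooooooooo+++++++++++++++++xxxxx+xxxx+++++++++ooooooooooooo+++++++++++........................++++++++++oooooo
137 ...................+oooooooooo+++++xxxxxxxx+++++++++xxxxx++++xxx++++x+++++++ooooooooooo++++++++.......................++++++ooooooooooo
140 ..................ooooooooo++++x+xxxxxxxxx+++++++++xxxx++++x++++++xxxxxxxxx+++++ooooooooo++++++......................+++ooooooooooooooo
143 ...............+oooooooo++++xxxxxxxxx++++xxxxxx############xxxxxxxxxx+++x+xxxx++++ooooooooo++++.....................+oooooooooooooooo.+
146 ..............oooooooo++++xxxxxx+++++xx##########xxxxxx############xxxx+++xx+xxxx+++ooooooooo......................oooooooooooooo++++++
149 ............+.oooooo+++
[... 2912 characters left out ...]

212 ................................++++.....++++++++++++++++++++++++++++++++++++++..............................................+ooooooooo
215 ..............................++++++++++xxxxx#####xxxx####x###############x#xx+++++................................................+.oo
218 ..............................++++++++++x####################################x+++++....................................................
221 ..............................++++++++++x####################################x+++++....................................................
224 ..............................++++++++++x####################################x+++++....................................................
```

Run:
```python
from h import *
plan2((.545,.008,.31),74.8,ty=1.5); plan2((.4986,.3061,.31),74.8,ty=1.5)
```

```text
shift [0.1307 0.2717 0.0058] turn [ 0.48 -0.28 -0.3 ]
shift [0.2606 0.5434 0.0234] turn [ 0.48 -0.28 -0.3 ]
```

Call:
servo_tool(motion=[[[0.002, 0.004, 0, 0.1, -0.05, 0, 0.69], [0.005, 0.011, 0, 0.2, -0.1, -0.1, 0.69], [0.011, 0.023, 0, 0.3, -0.2, -0.2, 0.69], [0.02, 0.041, 0.001, 0.4, -0.28, -0.3, 0.69], [0.03, 0.062, 0.001, 0.48, -0.28, -0.3, 0.69], [0.04, 0.083, 0.002, 0.48, -0.28, -0.3, 0.69], [0.05, 0.104, 0.002, 0.48, -0.28, -0.3, 0.69], [0.06, 0.125, 0.003, 0.48, -0.28, -0.3, 0.69], [0.07, 0.146, 0.003, 0.48, -0.28, -0.3, 0.69], [0.08, 0.167, 0.004, 0.48, -0.28, -0.3, 0.69], [0.09, 0.188, 0.004, 0.48, -0.28, -0.3, 0.69], [0.1, 0.209, 0.005, 0.48, -0.28, -0.3, 0.69], [0.11, 0.229, 0.005, 0.48, -0.28, -0.3, 0.69], [0.119, 0.248, 0.006, 0.48, -0.28, -0.3, 0.69], [0.126, 0.263, 0.006, 0.48, -0.28, -0.3, 0.69], [0.13, 0.27, 0.006, 0.48, -0.28, -0.3, 0.69], [0.1307, 0.2717, 0.006, 0.48, -0.28, -0.3, 0.69], [0.1307, 0.2717, 0.006, 0.48, -0.28, -0.3, 0.69]]])

```text
t: 42.07
eef_pos: [0.5448, 0.0079, 0.3095]
tool_rot: [-0.013, 0.132, 0.991, 0.001]
contact_force: [0.5, -1.1, -2.6]
gripper_width: 0.692
grasp_force: 12.9
```

Run:
```python
from h import *
plan2((.4986,.3061,.31),74.8,ty=1.5); s=bot.read_camera("scene"); d=bot.read_camera("side")
f=lambda x:cv2.resize(x,(399,399),interpolation=cv2.INTER_CUBIC)
a=f(s["img"][255:335,155:255]); b=f(d["img"][240:350,405:505])
cv2.imwrite("pics/fin.png",np.hstack([a,b])[:,:,::-1])
```

```text
shift [0.1225 0.2758 0.0023] turn [-0.02 -0.    0.01]
```

View pics/fin.png

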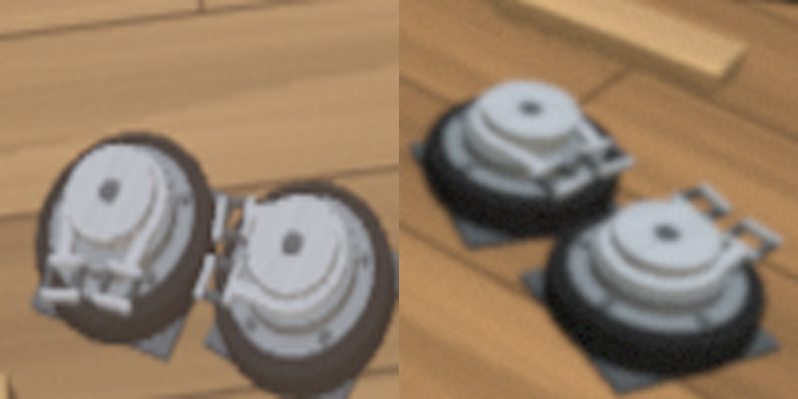

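Final picture: rings on both wheels A and B sit under the heads, eyes close together (side crop A (705,200)/(755,240), B (560,180)/(605,160)). Check the eye spacing numerically, then move on to the stand.

Run:
```python
from h import *
s=bot.read_camera("scene"); d=bot.read_camera("side")
S=lambda l:np.array(l)/[3.99,4.99]+[155,255]; D=lambda l:(np.array(l)-[399,0])/[3.99,3.627]+[405,240]
for n,c,q in (("A side",d,D([(705,200),(755,240)])),("B side",d,D([(562,182),(608,160)])),("A scene",s,S([(63,279),(110,287)])),("B scene",s,S([(233,215),(218,277)]))):
    P=ray(c,q,.056)[:,:2]; print(n,P.round(3).tolist(),np.linalg.norm(P[1]-P[0]).round(4))
```

```text
A side [[0.606, -0.277], [0.594, -0.313]] 0.0386
B side [[0.565, -0.212], [0.6, -0.219]] 0.0363
A scene [[0.594, -0.31], [0.603, -0.281]] 0.0309
B scene [[0.57, -0.205], [0.605, -0.213]] 0.0357
```

Call:
servo_tool(motion=[[[0.002, 0.004, 0, 0, 0, 0, 0.69], [0.005, 0.011, 0, 0, 0, 0, 0.69], [0.01, 0.023, 0, 0, 0, 0, 0.69], [0.018, 0.04, 0, 0, 0, 0, 0.69], [0.027, 0.061, 0, 0, 0, 0, 0.69], [0.037, 0.083, 0.001, 0, 0, 0, 0.69], [0.047, 0.105, 0.001, 0, 0, 0, 0.69], [0.057, 0.128, 0.001, 0, 0, 0, 0.69], [0.067, 0.15, 0.001, 0, 0, 0, 0.69], [0.077, 0.172, 0.002, 0, 0, 0, 0.69], [0.086, 0.194, 0.002, 0, 0, 0, 0.69], [0.096, 0.215, 0.002, 0, 0, 0, 0.69], [0.105, 0.235, 0.002, 0, 0, 0, 0.69], [0.112, 0.252, 0.002, 0, 0, 0, 0.69], [0.118, 0.265, 0.002, 0, 0, 0, 0.69], [0.121, 0.273, 0.0023, 0, 0, 0, 0.69], [0.1225, 0.2758, 0.0023, 0, 0, 0, 0.69], [0.1225, 0.2758, 0.0023, 0, 0, 0, 0.69], [0.1225, 0.2758, 0.0023, 0, 0, 0, 0.69]]])

```text
t: 43.85
eef_pos: [0.4997, 0.3052, 0.3106]
tool_rot: [-0.013, 0.133, 0.991, 0.001]
contact_force: [-0.9, -0.7, -3.0]
gripper_width: 0.691
grasp_force: 12.9
```

Run:
```python
from h import *
c=bot.read_camera("wrist"); np.save("w24.npy",c); r,p=tool(); print(p,r.as_matrix().round(3).tolist())
hsv=cv2.cvtColor(c["img"],cv2.COLOR_RGB2HSV)
for k in range(150,330,4): print(k,"".join("#" if a<45 and b>165 else "+" if a<75 and b>100 else "x" if a<75 and b>60 else "o" if b<60 else "." for a,b in zip(hsv[k,265:400,1],hsv[k,265:400,2])))
for ph in (-3,0):
    M=R.from_euler("y",ph,degrees=True).as_matrix(); g=np.array([0,0,-.0187]); h=.051
    q=[g+M@np.array(v) for v in ([.036,0,h+.004],[-.036,0,h-.004],[0,0,h-.004])]; print(ph,proj(c,p+r.apply(q)).round(1).tolist())
H=np.array([.4986,.3061]); u=np.array([.9653,-.2611]); 
print("hooks", proj(c,[[*(H+k*u),.13] for k in (-.025,.025)]).round(1).tolist())
```

```text
[0.49993131 0.30474333 0.31060715] [[-0.964, 0.264, -0.025], [0.264, 0.964, 0.005], [0.026, -0.001, -1.0]]
150 .......................................................................................................................................
154 .......................................................................................................................................
158 ....................++++++++++++++++++++++++++++++++++++++++++++++++++++++++++++++++++++++++++++++++++++++++++++++++++++++++++++++.....
162 ....................+++++++++++++++++++++++++++++++++++++++++++++++++++++++++++++++++++++++++++++++++++++++++++++++++++++++++++++......
166 ....................+++++++++++++++++++++++++++++++++++++++++++++++++++++++++++++++++++++++++++++++++++++++++++++++++++++++++++++......
170 ....................++++++++++++++++++++++++++++++++++++++++++++++++++++++++++++++++++++++++++++++++++++++++xxxxxxxxxxxxx++++++++......
174 ....................+++++++++++++++++++++++++++++++++++++++++++++++++++++++++++++++++++++++++++++++++++++++xxxxxxxxxxxxxxxxxxxx++......
178 .........
[... 4748 characters left out ...]
14 ooooooooooooooooox..................####################################+..+++++++++++++++####++xoooooooooooooooooooooooooooooooooooooo
318 oooooooooooooooox....................+###############################++..+++++++++##############+xoooooooooooooooxooooooooooooooooooooo
322 oooooooooooooooo.........................................................++++++###################xoooooooooxxxxxxxxxxxxxxxxxxxoooooooo
326 xxxxxxxxxoooooo..........................................................+++######################+xooooooxxxxxxxxxxxxxxxxxxxxxxooooooo
-3 [[323.4, 212.6], [323.3, 323.0], [323.4, 271.7]]
0 [[323.4, 208.6], [323.3, 318.2], [323.4, 268.0]]
hooks [[324.5, 187.9], [324.5, 234.5]]
```

Run:
```python
from h import *
plan2((.4980,.3075,.31),74.8,ty=1.5,tx=-2.4); plan2((.4980,.3075,.185),74.8,ty=1.5,tx=-2.4)
```

```text
shift [0.0026 0.0021 0.0007] turn [-0.5   0.01 -0.03]
shift [-0.0006  0.0023  0.1256] turn [-0.5   0.01 -0.03]
```

Call:
servo_tool(motion=[[[0.0026, 0.0021, 0, -0.25, 0, 0, 0.69], [0.0026, 0.0021, 0, -0.5, 0, -0.03, 0.69], [0.0026, 0.0021, 0.005, -0.5, 0, -0.03, 0.69], [0.002, 0.0021, 0.02, -0.5, 0, -0.03, 0.69], [0.0015, 0.0022, 0.04, -0.5, 0, -0.03, 0.69], [0.001, 0.0022, 0.06, -0.5, 0, -0.03, 0.69], [0.0005, 0.0022, 0.08, -0.5, 0, -0.03, 0.69], [0, 0.0023, 0.1, -0.5, 0, -0.03, 0.69], [-0.0003, 0.0023, 0.115, -0.5, 0, -0.03, 0.69], [-0.0006, 0.0023, 0.1256, -0.5, 0, -0.03, 0.69], [-0.0006, 0.0023, 0.1256, -0.5, 0, -0.03, 0.69]]])

```text
t: 44.82
eef_pos: [0.4964, 0.3072, 0.1826]
tool_rot: [-0.012, 0.132, 0.991, 0.022]
contact_force: [-0.1, -0.3, -2.7]
gripper_width: 0.691
grasp_force: 12.9
```

Run:
```python
from h import *
c=bot.read_camera("wrist"); np.save("w25.npy",c); r,p=tool(); print(p,r.as_matrix().round(3).tolist(),bot.get_obs()["contact_force"])
hsv=cv2.cvtColor(c["img"],cv2.COLOR_RGB2HSV)
for k in range(170,260,3): print(k,"".join("#" if a<45 and b>165 else "+" if a<75 and b>100 else "x" if a<75 and b>60 else "o" if b<60 else "." for a,b in zip(hsv[k,265:400,1],hsv[k,265:400,2])))
H=np.array([.4986,.3061]); u=np.array([.9653,-.2611]); v=np.array([.2611,.9653])
print("hook rims", proj(c,[[*(H+k*u+l*v),.142] for k in (-.025,.025) for l in (-.03,.03)]).round(1).tolist())
```

```text
[0.49707171 0.3079088  0.18415707] [[-0.965, 0.262, -0.016], [0.261, 0.964, 0.047], [0.027, 0.041, -0.999]] [-0.13800723  0.31826861 -1.69747605]
170 +++++++++++++++++++++++++++++++++++++++++++++++++++++++++++++++++++++++++++++++++++++++++++++++++++++++++++++++++++++++++++++++++++++++
173 +++++++++++++++++++++++++++++++++++++++++++++++++++++++++++++++++++++++++++++++++++++++++++++++++++++++++++++++++++++++++++++++++++++++
176 +++++++++++++++++++++++++++++++++++++++++++++++++++++++++++++++++++++++++++++++++++++++++++++++++++++++++++++++++++++++++++++++++++++++
179 +++++++++++++++++++++++++++++++++++++++++++++++++++++++++++++++++++++++++++++++++++++++++++++++++++++++++++++++++++++++++++++++++++++++
182 +++++++++++++++++++++++++++++++++++++++++++++++++++++++++++++++++++++++++++++++++++++++++++++++++++++++++++++++++++++++++++++++++++++++
185 +++++++++++++++++++++++++++++++++++++++++++++++++++++++++++++++++++++++++++++++++++++++++++++++++++++++++++++++++++++++++++++++++++++++
188 ++++++++++++++++++++++++++++++++++++++++++++++++++++++++++++++++++++++++++++++++++++++++++++++++++++++++++++++
[... 2620 characters left out ...]
###+xxxxxxxxxxxxxx++++++++++++++++++++++++++++xxxxxxxxxxxxxxxxxxx
248 ++++++++++++++++++xxxxxxxxxxxxxxxx+######################################+xxxxxxxxxxx+x++++++++++++++++++++++++++++++xxxxxxxxxxxxxxxxxx
251 ++++++++++++++++++xxxxxxxxxxxxxxxx+######################################+xxxxxxxx+++xx++++++++++++++++++++++++++++++++xxxxxxxxxxxxxxxx
254 .+++++++++++++++++xxxxxxxxxxxxxxxx+######################################+xx+xx+xx+xxxx++++++++++++++++++++++++++++++++++xxxxxxxxxxxxxx
257 .+++++++++++++++++xxxxxxxxxxxxxxxx++####################################+xxxxxx+++xxxx+++++++++++++++++++++++++++++++++++++xxxxxxxxxxxx
hook rims [[273.5, 229.0], [367.4, 228.0], [276.7, 299.9], [364.6, 298.3]]
```

Call:
servo_tool(motion=[[[0, 0.0012, 0.003, 0, 0, 0, 0.69], [-0.0002, 0.001, 0.008, 0, 0, 0, 0.69], [-0.0003, 0.0008, 0.013, 0, 0, 0, 0.69], [-0.0004, 0.0006, 0.017, 0, 0, 0, 0.69], [-0.0005, 0.0005, 0.02, 0, 0, 0, 0.69], [-0.0005, 0.0005, 0.02, 0, 0, 0, 0.69]]])

```text
t: 45.37
eef_pos: [0.4979, 0.3101, 0.1649]
tool_rot: [-0.01, 0.132, 0.991, 0.023]
contact_force: [0.3, 0.4, -3.4]
gripper_width: 0.692
grasp_force: 12.9
```

Call:
servo_tool(motion=[[[0, 0, 0.001, 0, 0, 0, 0.69], [0, 0, 0.002, 0, 0, 0, 0.69], [0, 0, 0.003, 0, 0, 0, 0.69], [0, 0, 0.003, 0, 0, 0, 0.69]]])

```text
t: 45.7
eef_pos: [0.4993, 0.3114, 0.1645]
tool_rot: [-0.008, 0.132, 0.991, 0.024]
contact_force: [-1.0, -0.5, 8.9]
gripper_width: 0.692
grasp_force: 15.3
```

Call:
servo_tool(motion=[[[0, 0, -0.001, 0, 0, 0, 0.69], [0, 0, -0.002, 0, 0, 0, 0.7], [0, 0, -0.002, 0, 0, 0, 0.72], [0, 0, -0.002, 0, 0, 0, 0.75], [0, 0, -0.002, 0, 0, 0, 0.8], [0, 0, -0.002, 0, 0, 0, 0.9], [0, 0, -0.002, 0, 0, 0, 1], [0, 0, -0.002, 0, 0, 0, 1], [0, 0, -0.002, 0, 0, 0, 1]]])

```text
t: 46.45
eef_pos: [0.498, 0.3102, 0.1643]
tool_rot: [-0.01, 0.131, 0.991, 0.023]
contact_force: [0.2, 0.1, 0.6]
gripper_width: 1.0
grasp_force: 0.0
```

Run:
```python
from h import *
c=bot.read_camera("wrist"); np.save("w26.npy",c); r,p=tool(); print(p,bot.get_obs()["contact_force"],bot.get_obs()["grasp_force"])
hsv=cv2.cvtColor(c["img"],cv2.COLOR_RGB2HSV)
for k in range(190,340,4): print(k,"".join("#" if a<45 and b>165 else "+" if a<75 and b>100 else "x" if a<75 and b>60 else "o" if b<60 else "." for a,b in zip(hsv[k,230:425,1],hsv[k,230:425,2])))
H=np.array([.4986,.3061]); u=np.array([.9653,-.2611]); v=np.array([.2611,.9653])
print("bar corners", proj(c,[[*(H+k*u+l*v),.134] for k in (-.036,.036) for l in (-.012,.012)]).round(1).tolist())
```

```text
[0.49793956 0.3102111  0.16425127] [-0.03475833 -0.5564088   0.01321398] 0.0
190 ..........................++++++++++++++++++++++++++++++++++++++++++++++++++++++++++++++++++++++++++++++++++++++++++++++++++++++++++++++++++++++++++++++xxxxxxxxxxxxxxxxx++++++++++++..............
194 ..........................+++++++++++++++++++++++++++++++++++++++++++++++++++++++++++++++++++++++++++++++++++++++++++++++++++++++++++++++++++++++++++++xxxxxxxxxxxxxxxxxxxxxxxx+++++...............
198 ..........................+++++++++++++++++++++++++++++++++++++++++++++++++++++++++++++++++++++++++++++++++++++++++++++++++++++++++++++++++++++++++++++xxxxxxxxxxxxxxxxxxxxxxxxxxxx+...............
202 ...........................++++++++++++++++++++++++++++++++++++++++++++++++++++++++++++++++++++++++++++++++++++++++++++++++++++++++++++++++++++++++++++xxxxxxxxxxxxxxxxxxxxxxxxxxxxxxxxxx+.........
206 ...........................++++++++++++++++++++++++++++++++++++++++++++++++++++++++++++++++++++++++++++++++++++++++++++++++++++++++++++++++++++++++++++xxxxxxxxxxxxxxxxxxxxxxxxxxxxxxxxxxxxxxxx+...
210 ...................
[... 5953 characters left out ...]
....................ooo
330 #######+++++++xooxxxxxxxxxxxxxxxxxxxxooooox...................................................................................................oooooxxxxxxxxxxxxxxxxxxx.........................oooo
334 +xx++++++++++++xooxxxxxxxxxxxxxxxxxxxoooo.......................................................................................................ooxxx.xxxxxxxxxxxxxxxx.........................oooo
338 +xxx++++++++++++xx.xx.xxxxxxxxxxxxxx.xxo.........................................................................................................o.xxxxxxxxxxxxxxxxxxx.........................oooo
bar corners [[295.3, 214.4], [335.4, 214.0], [298.0, 320.7], [334.2, 319.8]]
```

Call:
servo_tool(motion=[[[0.0002, 0, -0.006, 0, 0, 0, 1], [0.0005, 0, -0.018, 0, 0, 0, 1], [0.001, 0.0005, -0.035, 0, 0, 0, 1], [0.0015, 0.002, -0.055, 0, 0, 0, 1], [0.002, 0.003, -0.08, 0, 0, 0, 1], [0.003, 0.0045, -0.11, 0, 0, 0, 1], [0.004, 0.006, -0.14, 0, 0, 0, 1], [0.004, 0.006, -0.15, 0, 0, 0, 1], [0.004, 0.006, -0.15, 0, 0, 0, 1]]])

```text
t: 47.25
eef_pos: [0.499, 0.3109, 0.3189]
tool_rot: [-0.007, 0.131, 0.991, 0.025]
contact_force: [0.6, 0.4, 0.4]
gripper_width: 0.999
grasp_force: 0.0
```

Run:
```python
from h import *
c=bot.read_camera("wrist"); r,p=tool(); print(p,bot.get_obs()["contact_force"])
hsv=cv2.cvtColor(c["img"],cv2.COLOR_RGB2HSV)
for k in range(150,260,3): print(k,"".join("#" if a<45 and b>165 else "+" if a<75 and b>100 else "x" if a<75 and b>60 else "o" if b<60 else "." for a,b in zip(hsv[k,250:425,1],hsv[k,250:425,2])))
H=np.array([.4986,.3061]); u=np.array([.9653,-.2611]); v=np.array([.2611,.9653])
print("bar corners", proj(c,[[*(H+k*u+l*v),.134] for k in (-.036,.036) for l in (-.012,.012)]).round(1).tolist())
print(heads(bot.read_camera("scene"),[(.5805,.164)]))
# jar: upright and unmoved? compare first and present scene image there
import os
a=cv2.imread("pics/scene0.png")[:,:,::-1].astype(int)[305:355,400:445]; b=bot.read_camera("scene")["img"].astype(int)[305:355,400:445]; print("jar diff",np.abs(a-b).mean())
```

```text
[0.49819078 0.31010073 0.31624539] [-0.15123204 -0.05653994 -1.19843466]
150 ...............................................................................................................................................................................
153 ...............................................................................................................................................................................
156 ....................++x++x+++xxxxx+x+x+xxxxxxxxxxxxxxxxxxxxxxxxxxxxxxxxxxxxxxxxxxxxxxxxxxxxxxxxxxxxxxxxxxxxxxx+xxx+xxxxxxx+xx+++...............................................
159 ....................++++x+x+++++x+x+++xx+++++xx+xx+x++++xx+x+x+xxxxx++++x+++x+++++xxxx+++x+++++x++++++++++++x++x+++xx++++++x++++...............................................
162 ....................++xxxxxxxxxxxxxxxxxxxxxxx++xx+xxxxx+xx+xxxxxxxxxxxxxxxxxxxxxxxxxxxxxxx+++xx+xx+xxxx+++xxx+xxx++++++x+xx+x+++...............................................
165 ....................++x+++++xx++xx+++++++++x+x++++x++++xxxx+xxxx+xxx+++xx+x+xxx+xx+xxx++xxx++x++x++xxxxx+x++++xxx++x+++xx++
[... 5092 characters left out ...]

252 +++++#####+xxooo...............................................................................................................................................................
255 +++xxxxxxxxxooooox.............................................................................................................................................................
258 ++++++xxxxxxxxooooox...........................................................................................................................................................
bar corners [[298.8, 177.9], [322.1, 177.8], [300.2, 244.2], [322.1, 243.9]]
[(array([582.3, 165.3]), 39.3, array([584.4, 164.6]))]
jar diff 3.2502222222222223
```

```bash
python3 -c "
from station import bot
print(bot.hand_in())"
```

```text
the job is handed in; nothing more can be done
None
```

I found three rings on the bench; all three are fitted (one wheel stays bare), the pliers hang back in the hooks, the jar still stands, and the job was handed in at about 47 s of robot time.

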